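Top up the bead bath with the scoop

TASK

Pick up the red-handled scoop, scoop metal beads out of the blue tub and tip at least four of the five into the square well of the bead bath. Move the beads only with the scoop, never with the fingers, and spill none on the bench; any bead you do not move stays in the tub. Then lay the empty scoop back in its black tray, open side up and flat on the tray's floor, let go, and leave the other things on the bench where they stand.

Things in the scene. Friction and masses are not known exactly. Their poses are not given: they have to be found in the camera images.
- scoop: loose flat-bottomed steel scoop, red handle, 0.11-0.18 kg. Origin: underside centre of the bowl floor; z up when open side up; open front at -x, handle at +x. Bowl 80 mm long (x -40 to 40), 80 mm wide outside, walls 2 mm and floor 1.5 mm thick, side walls 26 mm high (x -26 to 40), back wall 32 mm, no front wall: the floor ends in a plain thin lip. Handle: see scoop_grip
- scoop_grip (a point): middle of the scoop's handle, at (88, 0, 60) mm in the scoop's frame: grip here across the 16 mm width (y). The handle is a straight level bar along x, 18 mm high (z 51 to 69), from x = 36 to 136 mm, joined to the bowl's back by an upright neck at x = 38 to 46 mm
- scoop_lip (a point): middle of the lower front edge of the scoop, at (-40, 0, 0) mm in the scoop's frame
- tub: fixed blue open tub of beads, 220 (x) by 100 (y) mm outside, 44 mm high. Origin: centre of its underside. Inside 90 mm wide, flat floor 17 mm above the origin from x = -80 to 105 mm, upright 5 mm walls; at the -x end a pale ramp rises 47 degrees from the floor's end to the rim. Beads start in the -x half (none past x = 5 mm). -x end towards robot (yaw within 0.3)
- bath: fixed bead bath: white base with a square open aluminium well, and a control panel at its -x side. Origin: centre of the well, on the bench; z up. Well inside 130 by 130 mm (x and y -65 to +65), its floor 27 mm and its rim 70 mm above the bench, walls 7 mm; panel block to x = -115 mm, 70 mm high too
- rest: fixed black tray for the scoop's bowl, 100 (x) by 100 (y) mm outside, 12 mm high. Origin: centre of its underside. Inside 92 by 92 mm, floor 4 mm above the origin, 8 mm deep. The bowl starts in it open side up, the scoop's axes along the tray's within 0.03 rad, handle passing out over the +x wall. Home: scoop's origin within 12 mm of the tray's in x and y, flat on the floor
- bead0: round brass-coloured metal bead, a ball 19 mm across, 25 g, that rolls only on slopes over about 11 degrees; origin at its centre
- bead1: round brass-coloured metal bead, a ball 19 mm across, 25 g, that rolls only on slopes over about 11 degrees; origin at its centre
- bead2: round brass-coloured metal bead, a ball 19 mm across, 25 g, that rolls only on slopes over about 11 degrees; origin at its centre
- bead3: round brass-coloured metal bead, a ball 19 mm across, 25 g, that rolls only on slopes over about 11 degrees; origin at its centre
- bead4: round brass-coloured metal bead, a ball 19 mm across, 25 g, that rolls only on slopes over about 11 degrees; origin at its centre
- dishes: bystander: clear stack of two dishes, 60 mm across, 26 mm high; origin under its centre
- slideholder: bystander: black slide holder plate, 110 x 60 x 5 mm; origin under its centre
- jar: bystander: amber jar, 52 mm across, 75 mm high; origin under its centre
Not all that is in view belongs to the job. Leave any green or pink look-alike of the scoop alone.

How it is judged:
By the outcome, as a careful person would: the job done as asked, in the order asked, and still so for the second after the job is handed in, with the robot touching nothing.
It also fails if it takes over 61 s, if anything falls off the work surface, if the arm or the gripper's body presses on something with over 40 N, if the wrist force passes 120 N, or if a joint passes its speed limit or range.

ROBOT

A 7-joint arm with a two-finger parallel gripper is mounted at the origin on the work surface. World frame = base frame: x ahead of the robot, y to its left, z up, the work surface at z = 0. Lengths are in m, angles in rad, forces in N, time in s.
With the tool pointing down it reaches from about 0.425 to 0.925 m from the base axis. Payload 6.8 kg.
Tool frame: the origin (TCP) lies between the finger pads; the fingertips stand r.tips_ahead ahead of it and the grasp point (between the pads) lies 5 mm behind it (r.tips_ahead is the distance from the TCP to the fingertips, in m); z points along the fingers, y is the line along which they close (so a half turn about z gives the same grasp; the last joint's range is limited). The gripper opens to 85 mm and grips with 20 to 120 N. Pads are 22 mm wide; open, the fingers measure 114 mm over their backs; the gripper's body (76 mm by 85 mm) begins 54 mm behind the grasp point. The pads swing forward as they close: fully open they stand 13 mm farther back than shut.
Start: joints at [-1.392, 0.477, 0.022, 1.555, -0.011, 1.109, -0.083], TCP at [0.191, 0.647, 0.222] pointing down, gripper open.
Joint ranges: [-2.96, 2.96], [-0.34, 2.1], [-1.41, 1.46], [0.24, 2.44], [-1.37, 4.51], [0.17, 1.92], [-2.96, 2.96]. Speed limits (rad/s): [2.39, 2.39, 3.14, 3.14, 3.14, 3.14, 3.14].

INTERFACE

Orientations are given as a rotation vector (axis times angle).
In Python, from bench import r gives the robot as it stands.
- The arm moves only by the tool move_arm, never from a script. Its argument "rows" is one flat list of numbers, 4 for each row, row after row: the shift along the tool's x, y, z in cm, then the turn about the tool's z in degrees. In form: [tx, ty, tz, twist, tx, ty, tz, twist, ...]. A call has 1 to 10 rows; each row is the pose to reach, as a shift and turn from the pose commanded when the call began, along the tool's axes at that moment; what a row does not reach only later rows make up. A row lasts 1/8 s, in which the tool goes at most 62.5 mm and 10.7 degrees, less where a joint would pass 70% of its speed; a pose out of reach is approached as far as the arm can. A call with a gripper value outside its range is refused whole. "fingers" is the opening, from 0 (shut) to 1 (fully open), set as the call begins (left out, the last holds). The fingers move at their own pace and stop on an object; "newtons" is the grip in N (left out, the last holds). Time passes only in rows, so rows that repeat a pose let the fingers close. It gives the time, the measured TCP pose, the force, the opening and the grip force at its end, in the units of the state.
- r.get_obs(): the state, without advancing time (a new reading comes with each control period).
- r.grab_frame(name): name is "scene" or "top" or "wrist"; returns the picture (420x560x3 uint8, blue, green, red); there is no depth.
- r.camera_params(name): a dict with "fx", "fy", "cx", "cy" (pixels), "world_from_camera" (4x4, takes a point from camera to world coordinates). Camera axes: x right, y down, z forward; pixel columns grow to the right and rows downward; lengths in m; the calibration is good to about 2 mm. A picture is of the moment at which its call begins: read the wrist's pose just before it. camera_params takes no time and is no camera call; for the wrist camera it gives the pose at the moment of the call.
- r.hand_in(): hands the job in; it is judged then, once.
The state is a dict: "clock": time; "joints": joint angles; "qvel": joint speeds; "tau": joint torques, N m; "tcp_pos": TCP position; "orientation": TCP orientation; "contact_force": force on the tool from outside, world axes, zero at the start; "moment": the same for the moment, N m; "grip_width": finger opening in m; "gripper_force": force on a finger pad.
Only numpy, scipy, OpenCV 4.12 (cv2) and the standard library are available. Lean on these libraries where they do the work, as an engineer would, in place of code of your own. Each camera call takes 0.05 s, during which the arm holds its last target. There are 200 camera calls.

## Working session

There is one attempt and no reset: what is moved stays moved. The work goes in short steps, Python scripts to look and compute and a tool call to move; the robot and the scene stay as the last step left them, time stands still between calls to the robot, and variables do not carry over. Pictures are saved under pics/ and viewed, at most 10 in all, crops included, and the job is handed in when it is done.

Besides the shell and the picture viewer there is one more tool, called after "Request:" by a JSON object that holds its "api" and its "payload", one argument or row to a line. move_arm: Moves the arm, as the interface text tells. Its arguments: {"type":"object","properties":{"rows":{"type":"array"},"fingers":{"type":"number"},"newtons":{"type":"number"}},"required":["rows"]}

```bash
mkdir -p pics; ls; python3 - <<'E'
from bench import r
import cv2,numpy as np
o=r.get_obs(); print(o); print(r.tips_ahead)
for n in("top","scene"):
    cv2.imwrite(f"pics/{n}0.png",r.grab_frame(n)); p=r.camera_params(n); print(n,p)
E
```

```text
pics
{'clock': 0.0, 'joints': array([-1.39208475,  0.47781742,  0.02234728,  1.55643929, -0.01149262,
        1.10932425, -0.0830995 ]), 'qvel': array([ 0.00118508, -0.00270545,  0.00041447,  0.00056114,  0.00020457,
        0.00106269, -0.00015996]), 'tau': array([ 2.38128911e-05, -5.96457803e+01,  1.60783600e+00, -2.81192708e+01,
        1.24084359e-02,  9.52425442e-03,  1.90153071e-05]), 'tcp_pos': array([0.19080375, 0.64683318, 0.22111942]), 'orientation': array([-4.48933742e-01, -3.10923089e+00,  2.91569769e-03]), 'contact_force': array([-0.32253753,  1.03006465,  0.18522082]), 'moment': array([ 0.00718245,  0.01279238, -0.0325471 ]), 'gripper_force': 0.0, 'grip_width': 0.08543593319871824}
0.014
top {'fx': 480.45965621348574, 'fy': 480.45965621348574, 'cx': 279.0753666143791, 'cy': 219.7124583762146, 'world_from_camera': array([[-0.01261374, -0.98835915,  0.1516149 ,  0.30526266],
       [-0.99990777,  0.01170444, -0.00688838,  0.0230427 ],
       [ 0.00503363, -0.15168781, -0.98841564,  1.30857181],
       [ 0.        ,  0.        ,  0.        ,  1.        ]])}
scene {'fx': 396.1943524683028, 'fy': 396.1943524683028, 'cx': 266.24865756895224, 'cy': 210.58358513899267, 'world_from_camera': array([[ 0.87952313,  0.28375825, -0.3819952 ,  0.81992481],
       [ 0.47564472, -0.50030909,  0.72350046, -0.65658338],
       [ 0.01418355, -0.81802938, -0.57500153,  0.63024367],
       [ 0.        ,  0.        ,  0.        ,  1.        ]])}
```

View pics/top0.png

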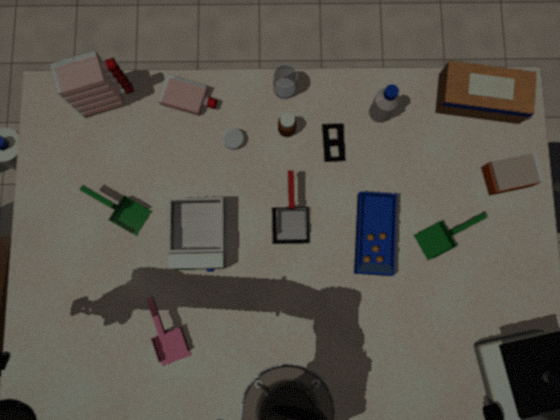

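View pics/scene0.png

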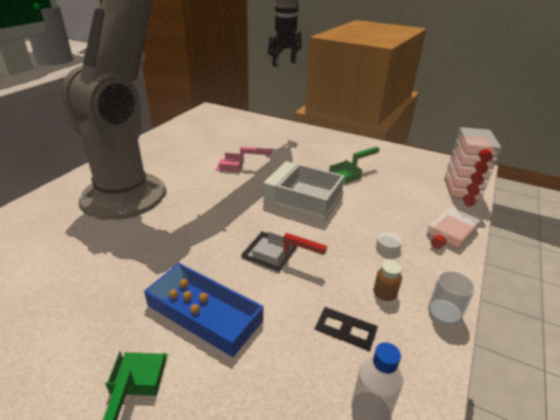

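Candidates for the scoop: the red handle at (291,190) with its bowl at (291,225) in the black tray. Look-alikes are the green scoops at (130,212) and (440,240), and the pink one at (170,345). The red-capped items at (120,75) and (212,102) aren't scoops. I choose the one in the tray. The tub is at (377,233) with the beads in its lower (robot-side) half, and the bath is at (198,232) with its panel towards the robot.

```bash
cat > h.py <<'E'
from bench import r
import cv2,numpy as np
from scipy.spatial.transform import Rotation as R
def ray(P,uv,z):
    W=P["world_from_camera"];uv=np.atleast_2d(uv).astype(float)
    d=np.c_[(uv[:,0]-P["cx"])/P["fx"],(uv[:,1]-P["cy"])/P["fy"],np.ones(len(uv))]@W[:3,:3].T
    return (W[:3,3]+d*((z-W[2,3])/d[:,2])[:,None])[:,:2]
def proj(P,X):
    X=np.atleast_2d(X);W=P["world_from_camera"];c=(X-W[:3,3])@W[:3,:3]
    return np.c_[c[:,0]/c[:,2]*P["fx"]+P["cx"],c[:,1]/c[:,2]*P["fy"]+P["cy"]]
def blobs(m,amin=5):
    cs,_=cv2.findContours(m.astype(np.uint8),cv2.RETR_EXTERNAL,cv2.CHAIN_APPROX_NONE)
    return sorted([c for c in cs if cv2.contourArea(c)>=amin],key=cv2.contourArea,reverse=True)
def rect(P,c,z):
    p=ray(P,c.reshape(-1,2),z)
    (cx,cy),(w,h),a=cv2.minAreaRect((p*1000).astype(np.float32));return np.round([cx,cy,w,h,a],1)
E
python3 - <<'E'
from h import *
im=cv2.imread("pics/top0.png");P=r.camera_params("top")
hsv=cv2.cvtColor(im,cv2.COLOR_BGR2HSV);H,S,V=cv2.split(hsv)
roi=np.zeros(H.shape,bool);roi[150:300,150:410]=1
red=roi&((H<8)|(H>172))&(S>150)&(V>60)
blue=roi&(H>105)&(H<130)&(S>150)
dark=roi&(V<50); dark[:,:255]=0;dark[:,330:]=0;dark[260:]=0
print("handle",[rect(P,c,.073) for c in blobs(red)])
print("tub",[rect(P,c,.044) for c in blobs(blue,100)])
print("tray",[rect(P,c,.012) for c in blobs(dark,50)])
bead=roi&(H>8)&(H<25)&(S>120)&(V>80);bead[:,:350]=0;bead[:200]=0
for c in blobs(bead,3): print("bead",c.reshape(-1,2).mean(0),ray(P,c.reshape(-1,2).mean(0),.0265))
c=im[160:290,160:410];cv2.imwrite("pics/crop0.png",cv2.resize(c,None,fx=3.2,fy=3.2,interpolation=cv2.INTER_CUBIC))
E
```

```text
handle [array([576.3, -17.9,  96.9,  13.1,   0.7])]
tub [array([ 461.6, -242.1,  102. ,  217.5,   85.3])]
tray [array([490.2, -16.9, 101.1, 101.5,   2.5])]
bead [382.22222222 236.11111111] [[ 0.4540368 -0.2626301]]
bead [366.5 259.2] [[ 0.39256111 -0.21782827]]
bead [374.8 248.5] [[ 0.4209032  -0.24122486]]
bead [369.5 237.1] [[ 0.45177474 -0.22828489]]
bead [379.22222222 259.11111111] [[ 0.39238138 -0.25182174]]
```

View pics/crop0.png

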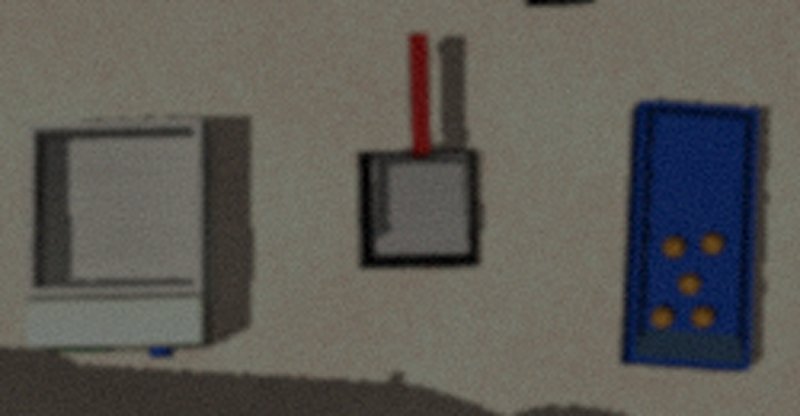

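The crop confirms it: a red-handled scoop with its open bowl in the black tray, handle at crop (420,95). The five beads lie at the pale-ramp end of the tub, around crop (690,285). The tub is yawed about -0.08 rad.

```bash
cat >> h.py <<'E'
def go(x,y,z,yaw):
    """shift (cm) and twist (deg) in tool axes; yaw = world angle of tool x axis (or its half turn)"""
    o=r.get_obs();Rm=R.from_rotvec(o["orientation"]).as_matrix()
    s=Rm.T@(np.array([x,y,z])-o["tcp_pos"])*100
    cur=np.arctan2(Rm[1,0],Rm[0,0]);tw=-(yaw-cur)  # tool z down
    for k in (0,np.pi):
        t=np.degrees((tw+k+np.pi)%(2*np.pi)-np.pi);print("go",np.round(s,2),"twist",round(t,2))
    print("tcp",o["tcp_pos"].round(4),"yaw",round(np.degrees(cur),2),"tilt",(np.degrees(np.arccos(-Rm[2,2]))).round(2),"q7",o["joints"][6].round(2),"F",o["contact_force"].round(1),"t",round(o["clock"],2),"w",o["grip_width"].round(4))
E
python3 - <<'E'
from h import *
go(.545,-.018,.30,np.radians(0.7))
go(.578,-.018,.20,np.radians(0.7))
E
```

```text
go [-52.78 -53.77  -7.78] twist 162.87
go [-52.78 -53.77  -7.78] twist -17.13Traceback (most recent call last):
  File "<stdin>", line 2, in <module>
  File "h.py", line 24, in go
    print("tcp",o["tcp_pos"].round(4),"yaw",round(np.degrees(cur),2),"tilt",(np.degrees(np.arccos(-Rm[2,2]))).round(2),"q7",o["joints"][6].round(2),"F",o["contact_force"].round(1),"t",round(o["clock"],2),"w",o["grip_width"].round(4))
                                                                                                                                                                                                                ^^^^^^^^^^^^^^^^^^^^^
AttributeError: 'float' object has no attribute 'round'
```

```bash
sed -i 's/o\["grip_width"\].round(4)/round(float(o["grip_width"]),4)/' h.py
```

Request:
{"api": "move_arm", "payload": {
  "rows": [-2, -2, -1, -1, -6, -6, -2, -2, -10, -10, -3, -4, -14, -14, -4, -5, -18, -18, -5, -6, -22, -22, -6, -8, -26, -26, -7, -9, -30, -30, -7.5, -10, -34, -34, -7.8, -12, -38, -38, -7.8, -13],
  "fingers": 1,
  "newtons": 100
}}

```text
clock: 1.35
tcp_pos: [0.4485, 0.1737, 0.3003]
orientation: [0.093, 3.14, 0.001]
contact_force: [0.8, 0.3, 0.2]
grip_width: 0.0853
gripper_force: 0.0
```

```bash
python3 - <<'E'
from h import *
go(.545,-.018,.30,np.radians(180.7))
E
```

```text
go [-10.77 -18.57   0.02] twist -4.08
go [-10.77 -18.57   0.02] twist 175.92
tcp [0.4485 0.1737 0.3003] yaw 176.62 tilt 0.04 q7 1.04 F [0.8 0.3 0.2] t 1.35 w 0.0853
```

Request:
{"api": "move_arm", "payload": {
  "rows": [-3, -4.5, 0, -1, -6, -9, 0, -2, -8.5, -14, 0, -3, -10.8, -18.6, 0, -4.1, -10.8, -18.6, 0, -4.1, -10.8, -18.6, 0, -4.1]
}}

```text
clock: 2.1
tcp_pos: [0.5442, -0.016, 0.2996]
orientation: [0.018, -3.14, -0.001]
contact_force: [-0.6, -0.2, -0.1]
grip_width: 0.0854
gripper_force: 0.0
```

```bash
python3 - <<'E'
from h import *
go(.578,-.018,.059,np.radians(180.7))
P=r.camera_params("wrist");im=r.grab_frame("wrist");cv2.imwrite("pics/w1.png",im);print(P["world_from_camera"].round(3),P["fx"])
hsv=cv2.cvtColor(im,cv2.COLOR_BGR2HSV);H,S,V=cv2.split(hsv)
red=((H<8)|(H>172))&(S>120)&(V>40)
print("handle",[rect(P,c,.073) for c in blobs(red,100)])
E
```

```text
go [-3.4  -0.25 24.06] twist -0.03
go [-3.4  -0.25 24.06] twist 179.97
tcp [ 0.5442 -0.016   0.2996] yaw -179.33 tilt 0.06 q7 1.6 F [-0.6 -0.2 -0.1] t 2.1 w 0.0854
[[-0.011  0.945  0.327  0.46 ]
 [ 1.     0.011  0.004 -0.016]
 [ 0.     0.327 -0.945  0.452]
 [ 0.     0.     0.     1.   ]] 371.82103072733725
handle [array([573.7, -15.4, 101.9,  15.5,   1. ])]
```

View pics/w1.png

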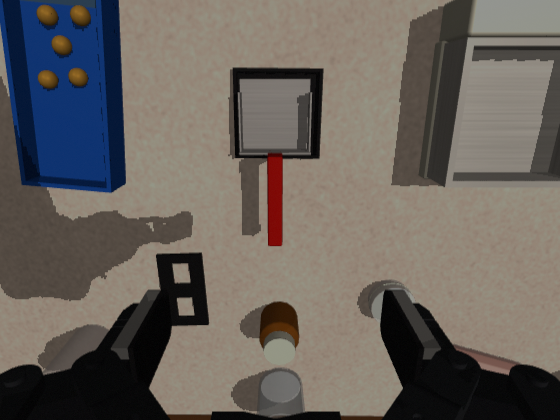

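The wrist view shows the handle from (275,155) to (275,245), the tray and bowl at (276,112), the tub at left with its beads around (60,50), and the bath at right. I'm descending to grip.

Request:
{"api": "move_arm", "payload": {
  "rows": [-1, 0, 4, 0, -2.2, 0, 10, 0, -3.2, 0, 16, 0, -3.2, 0, 20, 0, -3.2, 0, 22.5, 0, -3.2, 0, 24.1, 0, -3.2, 0, 24.1, 0]
}}

```text
clock: 3.02
tcp_pos: [0.5759, -0.0152, 0.0585]
orientation: [0.021, -3.14, -0.001]
contact_force: [0.2, -0.7, 0.3]
grip_width: 0.0852
gripper_force: 0.0
```

Request:
{"api": "move_arm", "payload": {
  "rows": [0, 0, 0, 0, 0, 0, 0, 0, 0, 0, 0, 0, 0, 0, 0, 0, 0, 0, 0, 0, 0, 0, 0, 0],
  "fingers": 0,
  "newtons": 120
}}

```text
clock: 3.78
tcp_pos: [0.5774, -0.0163, 0.0596]
orientation: [-0.018, 3.14, 0.0]
contact_force: [1.1, -0.0, 3.7]
grip_width: 0.0106
gripper_force: 118.1
```

Request:
{"api": "move_arm", "payload": {
  "rows": [0, 0, -1, 0, 0, 0, -3, 0, 0, 0, -6, 0, 0, 0, -9, 0, 0, 0, -11, 0, 0, 0, -12, 0, 0, 0, -12, 0]
}}

```text
clock: 4.65
tcp_pos: [0.5765, -0.0162, 0.1793]
orientation: [-0.018, 3.141, 0.0]
contact_force: [0.1, -0.1, -1.0]
grip_width: 0.0105
gripper_force: 118.1
```

```bash
python3 - <<'E'
from h import *
go(.578,-.018,.059,np.radians(180.7)); print(r.get_obs()["contact_force"],r.get_obs()["moment"])
P=r.camera_params("wrist");a=r.grab_frame("wrist");b=r.grab_frame("scene")
cv2.imwrite("pics/w2raw.png",a);cv2.imwrite("pics/s2raw.png",b)
np.save("P2.npy",P,allow_pickle=True)
cv2.imwrite("pics/ws2.png",np.hstack([cv2.resize(a,(400,300)),cv2.resize(b[150:360,130:410],(400,300))]))
E
```

```text
go [-0.15 -0.18 12.03] twist -0.03
go [-0.15 -0.18 12.03] twist 179.97
tcp [ 0.5765 -0.0162  0.1793] yaw -179.33 tilt 0.02 q7 1.69 F [ 0.1 -0.1 -1. ] t 4.65 w 0.0105
[ 0.06111764 -0.10885816 -0.97339612] [-0.00457388 -0.06131026  0.00196004]
```

View pics/ws2.png

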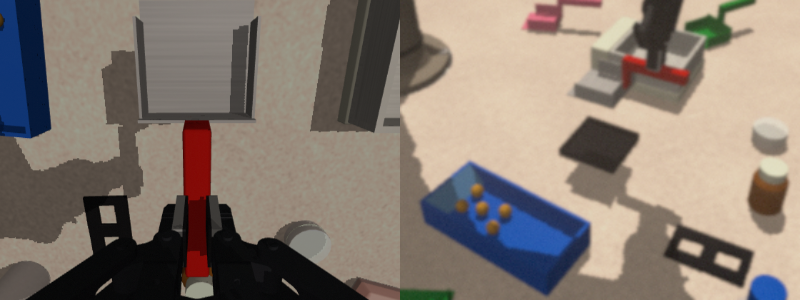

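```bash
python3 - <<'E'
from h import *
T=r.camera_params("top");S=r.camera_params("scene");P2=np.load("P2.npy",allow_pickle=True).item()
print("bath top L,R, bot L,R",ray(T,[[171.3,197],[223.8,197],[168,268],[224,268]],.07).round(4).tolist())
a=cv2.imread("pics/w2raw.png");hsv=cv2.cvtColor(a,cv2.COLOR_BGR2HSV);H,Sa,V=cv2.split(hsv)
red=((H<8)|(H>172))&(Sa>120)&(V>70)
for v in (175,190,210,230,250):
    c=np.where(red[v])[0];print(v,c.min(),c.max(),ray(P2,[[c.min(),v],[c.max()+1,v]],.193).round(4).tolist())
print("backwall",ray(P2,[[193,171],[358,171]],.156).round(4).tolist())
b=cv2.imread("pics/s2raw.png");t=cv2.imread("pics/top0.png")
def box(c,yaw,x0,x1,y0,y1,z):
    q=np.array([[x0,y0],[x1,y0],[x1,y1],[x0,y1]]);k=np.array([[np.cos(yaw),-np.sin(yaw)],[np.sin(yaw),np.cos(yaw)]])
    return np.c_[q@k.T+c,np.full(4,z)]
c=(.4616,-.2421);L=[box(c,-.082,-.11,.11,-.05,.05,.044),box(c,-.082,-.105,.105,-.045,.045,.044)]
out=[]
for im,P,(x0,x1,y0,y1) in((b,S,(140,280,255,360)),(t,T,(345,415,180,285))):
    k=400/(x1-x0) if P is S else 5.2
    o=cv2.resize(im[y0:y1,x0:x1],None,fx=k,fy=k)
    for l in L: cv2.polylines(o,[((proj(P,l)-[x0,y0]+.5)*k).astype(int)],True,(0,255,255),1)
    out.append(cv2.copyMakeBorder(o,0,max(0,560-o.shape[0]),0,0,cv2.BORDER_CONSTANT))
cv2.imwrite("pics/ov.png",np.hstack([o[:560] for o in out]))
E
```

```text
bath top L,R, bot L,R [[0.5589, 0.2965], [0.5573, 0.1588], [0.3733, 0.3009], [0.3715, 0.1574]]
175 292 293 [[0.5232, -0.0096], [0.5232, -0.0089]]
190 256 295 [[0.5292, -0.0233], [0.5291, -0.0079]]
210 257 295 [[0.5373, -0.023], [0.5371, -0.0077]]
230 256 294 [[0.5457, -0.0234], [0.5455, -0.0078]]
250 257 294 [[0.5544, -0.023], [0.5543, -0.0076]]
backwall [[0.5302, -0.0553], [0.5293, 0.0237]]
```

View pics/ov.png

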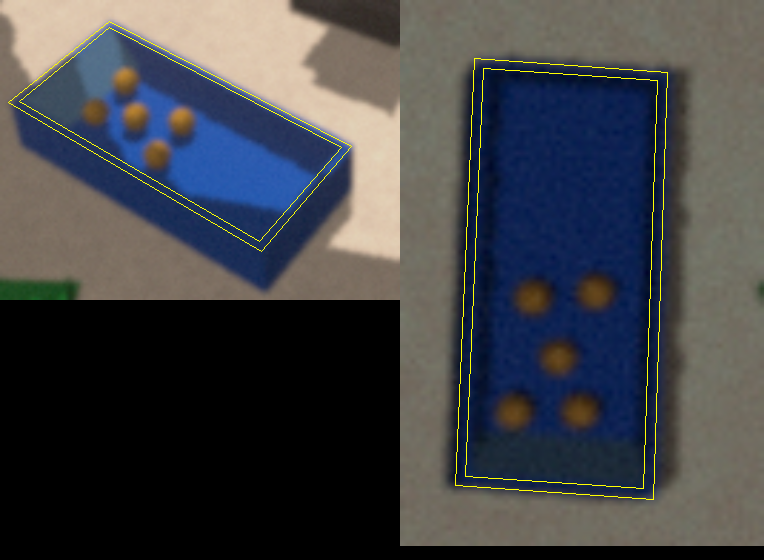

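The overlay fits the tub rim in both views. The wrist composite showed the scoop level in the fingers, with its axis within about 0.5 mm of the tool's. Next I move over the tub's bead-free end.

```bash
cat >> h.py <<'E'
C=np.array([.4616,-.2421]);TY=-.082
def tub(xl,z,dy=0.):
    """scoop lip at tub x = xl, scoop bottom height z"""
    p=C+np.array([[np.cos(TY),-np.sin(TY)],[np.sin(TY),np.cos(TY)]])@[xl+.128,dy-.0005]
    go(p[0],p[1],z+.0556,np.pi+TY)
E
python3 - <<'E'
from h import *
tub(.0115,.1237);tub(.0115,.019)
E
```

```text
go [ -2.19 -23.81  -0.11] twist 5.37
go [ -2.19 -23.81  -0.11] twist -174.63
tcp [ 0.5758 -0.0162  0.1782] yaw -179.32 tilt 0.09 q7 1.69 F [ 0.6 -0.8 -2.1] t 4.75 w 0.0105
go [ -2.21 -23.81  10.36] twist 5.37
go [ -2.21 -23.81  10.36] twist -174.63
tcp [ 0.5758 -0.0162  0.1782] yaw -179.32 tilt 0.09 q7 1.69 F [ 0.6 -0.8 -2.1] t 4.75 w 0.0105
```

Request:
{"api": "move_arm", "payload": {
  "rows": [-0.2, -2, 0, 0.5, -0.5, -6, 0, 1.5, -1, -11, 0, 2.5, -1.5, -16, 0, 3.5, -1.9, -20, 0, 4.5, -2.1, -22.8, 0, 5.4, -2.2, -23.8, 0, 5.4, -2.2, -23.8, 0, 5.4, -2.2, -23.8, 0, 5.4]
}}

```text
clock: 5.88
tcp_pos: [0.6015, -0.2524, 0.1787]
orientation: [-0.127, -3.139, -0.002]
contact_force: [1.2, 0.7, -2.2]
grip_width: 0.0106
gripper_force: 118.1
```

```bash
python3 - <<'E'
from h import *
tub(.0115,.019)
P=r.camera_params("wrist");a=r.grab_frame("wrist");b=r.grab_frame("scene");t=r.grab_frame("top")
cv2.imwrite("pics/w3.png",a);cv2.imwrite("pics/s3.png",b);cv2.imwrite("pics/t3.png",t)
np.save("P3.npy",P,allow_pickle=True)
cv2.imwrite("pics/ws3.png",np.hstack([cv2.resize(a,(400,300)),cv2.resize(b[150:360,130:410],(400,300))]))
E
```

```text
go [ 0.07 -0.19 10.41] twist 0.07
go [ 0.07 -0.19 10.41] twist -179.93
tcp [ 0.6015 -0.2524  0.1787] yaw 175.37 tilt 0.07 q7 2.03 F [ 1.2  0.7 -2.2] t 5.88 w 0.0106
```

View pics/w3.png

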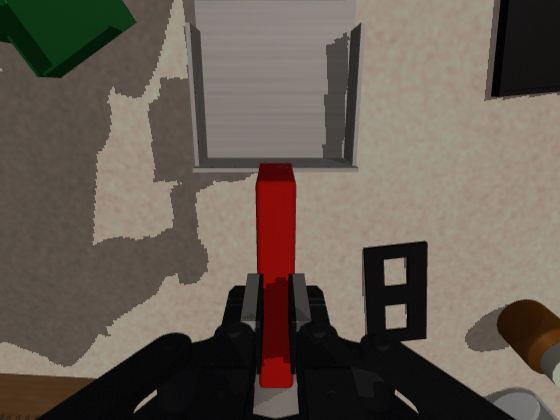

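The tub is fully hidden under the bowl (bowl spans columns 190–360), as the geometry predicts. I'm descending slowly and watching the force.

Request:
{"api": "move_arm", "payload": {
  "rows": [0.05, -0.1, 1, 0, 0.05, -0.15, 3, 0, 0.05, -0.15, 5.2, 0, 0.05, -0.15, 7, 0, 0.05, -0.15, 8, 0, 0.05, -0.15, 8.5, 0]
}}

```text
clock: 6.78
tcp_pos: [0.6006, -0.2555, 0.0933]
orientation: [-0.13, -3.138, -0.0]
contact_force: [-0.4, -0.1, -0.9]
grip_width: 0.0103
gripper_force: 118.1
```

```bash
python3 - <<'E'
from h import *
tub(.0115,.019)
b=r.grab_frame("scene");t=r.grab_frame("top")
P=r.camera_params("scene")
k=4
o=[cv2.resize(b[240:370,130:290],None,fx=2.5,fy=2.5),cv2.resize(t[165:295,345:421],None,fx=4,fy=4)]
m=max(x.shape[0] for x in o)
cv2.imwrite("pics/c4.png",np.hstack([cv2.copyMakeBorder(x,0,m-x.shape[0],0,0,cv2.BORDER_CONSTANT) for x in o]))
E
```

```text
go [0.01 0.15 1.87] twist -0.04
go [0.01 0.15 1.87] twist 179.96
tcp [ 0.6006 -0.2555  0.0933] yaw 175.26 tilt 0.04 q7 2.08 F [-0.4 -0.1 -0.9] t 6.78 w 0.0103
```

View pics/c4.png

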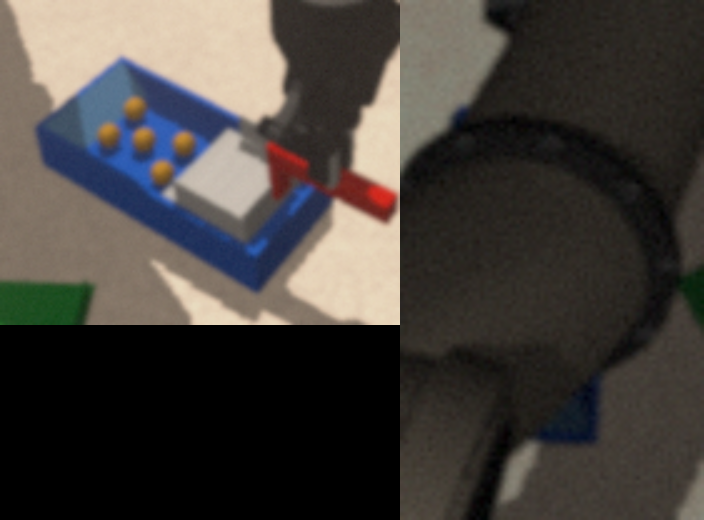

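Scene view: the bowl is inside the tub behind the five beads (around (145,140)), with side gaps on both sides. I lower to the floor.

Request:
{"api": "move_arm", "payload": {
  "rows": [0, 0.05, 0.6, 0, 0, 0.05, 1.2, 0, 0, 0.05, 1.6, 0, 0, 0.05, 1.85, 0, 0, 0.05, 1.95, 0, 0, 0.05, 1.95, 0]
}}

```text
clock: 7.62
tcp_pos: [0.6008, -0.255, 0.0746]
orientation: [-0.13, -3.139, 0.0]
contact_force: [-0.4, -1.5, -1.9]
grip_width: 0.0103
gripper_force: 118.1
```

```bash
python3 - <<'E'
from h import *
tub(-.081,.017)
E
```

```text
go [9.28 0.09 0.2 ] twist -0.04
go [9.28 0.09 0.2 ] twist 179.96
tcp [ 0.6008 -0.255   0.0746] yaw 175.26 tilt 0.0 q7 2.09 F [-0.4 -1.5 -1.9] t 7.62 w 0.0103
```

Request:
{"api": "move_arm", "payload": {
  "rows": [0, 0.1, 0.1, 0, 0, 0.1, 0.2, 0, 0, 0.1, 0.25, 0, 0, 0.1, 0.25, 0]
}}

```text
clock: 8.12
tcp_pos: [0.6017, -0.254, 0.0727]
orientation: [0.129, 3.137, -0.0]
contact_force: [1.4, 0.1, 3.9]
grip_width: 0.0103
gripper_force: 118.9
```

Request:
{"api": "move_arm", "payload": {
  "rows": [0.6, 0, 0, 0, 1.4, 0, 0, 0, 2.3, 0, 0, 0, 3.2, 0, 0, 0, 4.1, 0, 0, 0, 5, 0, 0, 0, 5.9, 0, 0, 0, 6.7, 0, 0, 0, 7.2, 0, 0, 0, 7.5, 0, 0, 0]
}}

```text
clock: 9.38
tcp_pos: [0.527, -0.2483, 0.073]
orientation: [0.13, 3.136, -0.001]
contact_force: [5.0, -0.3, 5.8]
grip_width: 0.0104
gripper_force: 119.2
```

```bash
python3 - <<'E'
from h import *
tub(-.081,.017)
b=r.grab_frame("scene");w=r.grab_frame("wrist")
cv2.imwrite("pics/c5.png",np.hstack([cv2.resize(b[240:340,130:270],None,fx=3,fy=3),cv2.resize(w[:300],(374,300))]))
E
```

```text
go [1.87 0.03 0.04] twist -0.05
go [1.87 0.03 0.04] twist 179.95
tcp [ 0.527  -0.2483  0.073 ] yaw 175.25 tilt 0.19 q7 2.12 F [ 5.  -0.3  5.8] t 9.38 w 0.0104
```

View pics/c5.png

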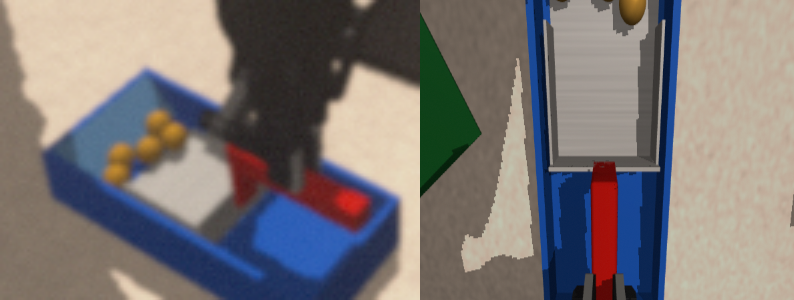

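The scene view shows all five beads bunched at the ramp in front of the lip (around (145,145)), and the wrist view shows one bead already over the lip at (632,10). I continue to the floor's end.

Request:
{"api": "move_arm", "payload": {
  "rows": [0.6, 0, 0, 0, 1.2, 0, 0, 0, 1.6, 0, 0, 0, 1.8, 0, 0, 0]
}}

```text
clock: 9.98
tcp_pos: [0.5092, -0.2469, 0.073]
orientation: [0.13, 3.136, -0.002]
contact_force: [4.6, -0.2, 5.2]
grip_width: 0.0103
gripper_force: 119.2
```

```bash
cat >> h.py <<'E'
def beads(n="wrist",z=None):
    P=r.camera_params(n);a=r.grab_frame(n);H,S,V=cv2.split(cv2.cvtColor(a,cv2.COLOR_BGR2HSV))
    m=((H>10)&(H<28)&(S>120)&(V>60)).astype(np.uint8)
    o=r.get_obs();z=o["tcp_pos"][2]-.0556+.011 if z is None else z
    Rm=R.from_rotvec(o["orientation"]).as_matrix()
    for c in blobs(m,25):
        x,y,w,h=cv2.boundingRect(c);q=ray(P,[x+w/2,y+h/2],z)[0]-o["tcp_pos"][:2]
        s=-(Rm[:2,0]@q)*1000+88;t=-(Rm[:2,1]@q)*-1000   # scoop-frame x (y mirrored sign irrelevant)
        print(n,"blob",(x,y,w,h),"area",cv2.contourArea(c),"scoop xy mm",round(s),round(t))
    return a
E
python3 - <<'E'
from h import *
tub(-.081,.017);cv2.imwrite("pics/w6.png",beads());cv2.imwrite("pics/s6.png",beads("scene",.028))
E
```

```text
go [0.09 0.03 0.04] twist -0.04
go [0.09 0.03 0.04] twist 179.96
tcp [ 0.5092 -0.2469  0.073 ] yaw 175.26 tilt 0.2 q7 2.13 F [ 4.6 -0.2  5.2] t 9.97 w 0.0103
wrist blob (295, 9, 40, 42) area 1237.0 scoop xy mm -22 20
wrist blob (184, 0, 38, 14) area 353.0 scoop xy mm -32 -33
wrist blob (228, 0, 38, 14) area 344.0 scoop xy mm -32 -12
wrist blob (272, 0, 38, 14) area 336.5 scoop xy mm -32 8
wrist blob (319, 0, 38, 15) area 320.5 scoop xy mm -32 30
scene blob (295, 20, 131, 123) area 11657.5 scoop xy mm -253 1540
scene blob (206, 0, 42, 107) area 1753.0 scoop xy mm -1126 1585
scene blob (133, 9, 34, 118) area 1449.0 scoop xy mm -1266 1098
scene blob (498, 165, 62, 25) area 678.5 scoop xy mm 538 939
scene blob (375, 271, 26, 29) area 427.0 scoop xy mm 330 255
scene blob (160, 275, 30, 23) area 178.0 scoop xy mm -36 4
```

Request:
{"api": "move_arm", "payload": {
  "rows": [0.15, 0, 0, 0, 0.3, 0, 0, 0, 0.4, 0, 0, 0]
}}

```text
clock: 10.45
tcp_pos: [0.5068, -0.2466, 0.0733]
orientation: [0.129, 3.133, -0.003]
contact_force: [8.9, -0.9, 3.5]
grip_width: 0.0102
gripper_force: 118.9
```

```bash
python3 - <<'E'
from h import *
tub(-.081,.017);beads()
E
```

```text
go [-0.16  0.03  0.07] twist -0.02
go [-0.16  0.03  0.07] twist 179.98
tcp [ 0.5068 -0.2466  0.0733] yaw 175.28 tilt 0.35 q7 2.14 F [ 8.9 -0.9  3.5] t 10.45 w 0.0102
wrist blob (270, 0, 65, 54) area 1786.0 scoop xy mm -23 14
wrist blob (182, 0, 41, 19) area 570.0 scoop xy mm -31 -33
wrist blob (227, 0, 40, 19) area 558.5 scoop xy mm -31 -12
wrist blob (321, 0, 41, 19) area 534.5 scoop xy mm -31 32
```

Request:
{"api": "move_arm", "payload": {
  "rows": [0.4, 0, -0.4, 0, 0.9, 0, -0.95, 0, 1.3, 0, -1.4, 0, 1.5, 0, -1.65, 0, 1.55, 0, -1.75, 0]
}}

```text
clock: 11.12
tcp_pos: [0.4949, -0.2457, 0.092]
orientation: [0.128, 3.126, -0.005]
contact_force: [13.2, -1.0, 1.9]
grip_width: 0.0102
gripper_force: 118.0
```

```bash
python3 - <<'E'
from h import *
tub(-.081,.017);beads()
E
```

```text
go [-1.32  0.04  1.96] twist 0.03
go [-1.32  0.04  1.96] twist -179.97
tcp [ 0.4949 -0.2457  0.092 ] yaw 175.33 tilt 0.75 q7 2.13 F [13.2 -1.   1.9] t 11.12 w 0.0102
wrist blob (270, 10, 60, 67) area 2008.5 scoop xy mm -16 13
wrist blob (192, 10, 37, 38) area 1041.0 scoop xy mm -22 -30
wrist blob (232, 10, 37, 38) area 1033.5 scoop xy mm -22 -11
wrist blob (318, 10, 37, 38) area 1019.0 scoop xy mm -22 30
```

```bash
cat >> h.py <<'E'
def rim(a):
    g=cv2.cvtColor(a,cv2.COLOR_BGR2GRAY).astype(float);return [int(140+np.argmax(np.abs(np.diff(g[140:200,c-4:c+5].mean(1))))) for c in (215,235,310,330)],g[155:185,215:235].mean(1).round().astype(int).tolist()
E
python3 - <<'E'
from h import *
for n in("w2raw","w3","w6"): print(rim(cv2.imread(f"pics/{n}.png")))
a=r.grab_frame("wrist");cv2.imwrite("pics/w7.png",a);print(rim(a))
E
```

```text
([167, 167, 167, 167], [119, 120, 103, 74, 62, 62, 62, 62, 62, 63, 63, 61, 59, 106, 121, 121, 121, 95, 95, 115, 135, 139, 139, 140, 141, 142, 144, 144, 144, 144])
([167, 167, 167, 167], [121, 122, 104, 75, 65, 66, 65, 65, 65, 66, 66, 65, 65, 109, 124, 124, 124, 97, 81, 82, 81, 80, 80, 81, 82, 84, 109, 142, 150, 149])
([171, 171, 171, 166], [141, 103, 84, 85, 85, 85, 84, 85, 85, 86, 86, 84, 124, 149, 153, 153, 104, 48, 42, 46, 47, 45, 43, 42, 42, 40, 38, 36, 36, 36])
([179, 179, 175, 175], [151, 149, 149, 150, 150, 150, 151, 153, 155, 154, 152, 150, 149, 148, 149, 149, 110, 70, 62, 62, 95, 139, 151, 151, 114, 59, 32, 32, 32, 32])
```

The fingers let the scoop pitch about 11° front-down, with the lip still at the ramp's foot. I lower the grip again at reduced force to level it.

Request:
{"api": "move_arm", "payload": {
  "rows": [-0.3, 0, 0.4, 0, -0.7, 0, 0.9, 0, -1.1, 0, 1.4, 0, -1.4, 0, 1.85, 0, -1.5, 0, 2.1, 0, -1.5, 0, 2.1, 0],
  "newtons": 60
}}

```text
clock: 11.98
tcp_pos: [0.5087, -0.2469, 0.0715]
orientation: [0.128, 3.129, -0.003]
contact_force: [7.5, 0.8, 17.4]
grip_width: 0.0107
gripper_force: 122.1
```

```bash
python3 - <<'E'
from h import *
tub(-.081,.017);a=beads();cv2.imwrite("pics/w8.png",a);print(rim(a))
E
```

```text
go [ 0.04  0.04 -0.11] twist 0.02
go [ 0.04  0.04 -0.11] twist -179.98
tcp [ 0.5087 -0.2469  0.0715] yaw 175.32 tilt 0.58 q7 2.14 F [ 7.5  0.8 17.4] t 11.97 w 0.0107
wrist blob (270, 0, 67, 50) area 1679.0 scoop xy mm -24 14
wrist blob (182, 0, 40, 14) area 378.5 scoop xy mm -31 -33
wrist blob (227, 0, 39, 15) area 377.0 scoop xy mm -31 -13
wrist blob (325, 0, 40, 15) area 354.5 scoop xy mm -31 33
([169, 169, 169, 169], [89, 88, 89, 89, 88, 89, 89, 90, 89, 86, 111, 144, 153, 153, 118, 63, 39, 41, 49, 55, 58, 54, 45, 39, 36, 36, 36, 36, 36, 36])
```

Request:
{"api": "move_arm", "payload": {
  "rows": [0.25, 0, 0, 0, 0.45, 0, 0, 0, 0.5, 0, -0.05, 0, 0.45, 0, -0.2, 0, 0.4, 0, -0.4, 0, 0.35, 0, -0.6, 0, 0.3, 0, -0.7, 0, 0.3, 0, -0.7, 0],
  "newtons": 120
}}

```text
clock: 13.02
tcp_pos: [0.5045, -0.2464, 0.0772]
orientation: [0.128, 3.131, -0.003]
contact_force: [9.9, -0.3, 2.6]
grip_width: 0.0103
gripper_force: 120.1
```

```bash
python3 - <<'E'
from h import *
tub(-.081,.017);a=beads();cv2.imwrite("pics/w9.png",a);print(rim(a))
E
```

```text
go [-0.39  0.03  0.46] twist 0.01
go [-0.39  0.03  0.46] twist -179.99
tcp [ 0.5045 -0.2464  0.0772] yaw 175.31 tilt 0.47 q7 2.13 F [ 9.9 -0.3  2.6] t 13.03 w 0.0103
wrist blob (269, 0, 65, 59) area 1952.0 scoop xy mm -22 13
wrist blob (184, 0, 40, 25) area 789.5 scoop xy mm -29 -33
wrist blob (228, 0, 39, 25) area 776.0 scoop xy mm -29 -12
wrist blob (322, 0, 40, 26) area 753.5 scoop xy mm -29 32
([172, 172, 172, 172], [149, 150, 151, 140, 101, 80, 80, 80, 80, 80, 81, 81, 77, 103, 141, 152, 152, 133, 78, 35, 39, 47, 52, 50, 44, 37, 35, 35, 35, 35])
```

Request:
{"api": "move_arm", "payload": {
  "rows": [-0.1, 0, -0.2, 0, -0.3, 0, -0.4, 0, -0.6, 0, -0.5, 0, -1, 0, -0.5, 0, -1.5, 0, -0.5, 0, -2.1, 0, -0.5, 0, -2.7, 0, -0.5, 0, -3.2, 0, -0.5, 0, -3.5, 0, -0.5, 0, -3.6, 0, -0.5, 0]
}}

```text
clock: 14.32
tcp_pos: [0.5367, -0.2487, 0.0805]
orientation: [-0.13, -3.139, -0.0]
contact_force: [0.3, 0.3, -1.5]
grip_width: 0.0108
gripper_force: 119.3
```

```bash
python3 - <<'E'
from h import *
tub(-.081,.017);a=beads();cv2.imwrite("pics/w10.png",a);print(rim(a))
E
```

```text
go [ 2.84 -0.01  0.79] twist -0.03
go [ 2.84 -0.01  0.79] twist 179.97
tcp [ 0.5367 -0.2487  0.0805] yaw 175.27 tilt 0.01 q7 2.11 F [ 0.3  0.3 -1.5] t 14.32 w 0.0108
wrist blob (291, 0, 39, 42) area 1192.0 scoop xy mm -26 18
([172, 172, 172, 167], [143, 144, 145, 105, 77, 78, 78, 78, 77, 78, 79, 79, 74, 115, 141, 146, 146, 99, 46, 36, 43, 49, 51, 46, 38, 34, 34, 34, 34, 34])
```

Request:
{"api": "move_arm", "payload": {
  "rows": [-0.4, 0, 0.3, 0, -1, 0, 0.6, 0, -1.7, 0, 0.8, 0, -2.2, 0, 0.9, 0, -2.4, 0, 0.9, 0, -2.4, 0, 0.9, 0]
}}

```text
clock: 15.12
tcp_pos: [0.5606, -0.2508, 0.0717]
orientation: [0.13, 3.139, -0.0]
contact_force: [-1.5, 0.3, 3.0]
grip_width: 0.0108
gripper_force: 119.9
```

```bash
python3 - <<'E'
from h import *
tub(-.080,.017);a=beads();print(rim(a))
P=r.camera_params("scene");b=r.grab_frame("scene");H,S,V=cv2.split(cv2.cvtColor(b,cv2.COLOR_BGR2HSV))
m=(H>8)&(H<25)&(S>110)&(V>80);m[:255]=0;m[340:]=0;m[:,:140]=0;m[:,270:]=0
for c in blobs(m,8):
    x,y,w,h=cv2.boundingRect(c);q=ray(P,[x+w/2,y+h/2],.0265)[0]-C;print((x,y,w,h),(np.array([[np.cos(TY),np.sin(TY)],[-np.sin(TY),np.cos(TY)]])@q*1000).round())
E
```

```text
go [ 5.14  0.   -0.09] twist -0.04
go [ 5.14  0.   -0.09] twist 179.96
tcp [ 0.5606 -0.2508  0.0717] yaw 175.26 tilt 0.01 q7 2.11 F [-1.5  0.3  3. ] t 15.12 w 0.0108
wrist blob (292, 0, 41, 32) area 1034.5 scoop xy mm -28 18
([169, 169, 169, 169], [82, 83, 83, 84, 82, 83, 84, 84, 84, 82, 94, 132, 144, 144, 127, 75, 34, 38, 42, 42, 47, 48, 48, 46, 39, 34, 34, 34, 34, 34])
(161, 276, 27, 24) [-76.   1.]
(199, 289, 7, 9) [-18.  22.]
```

Request:
{"api": "move_arm", "payload": {
  "rows": [0.8, 0, -0.05, 0, 5.1, 0, -0.05, 0, 5.3, 0, -0.05, 0, 5.3, 0, -0.05, 0]
}}

```text
clock: 15.72
tcp_pos: [0.5078, -0.2466, 0.0725]
orientation: [0.13, 3.138, -0.001]
contact_force: [0.1, -1.4, 3.0]
grip_width: 0.0106
gripper_force: 120.1
```

```bash
python3 - <<'E'
from h import *
tub(-.080,.017);a=beads();print(rim(a)[0]);cv2.imwrite("pics/w11.png",a)
E
```

```text
go [-0.16  0.02 -0.01] twist -0.04
go [-0.16  0.02 -0.01] twist 179.96
tcp [ 0.5078 -0.2466  0.0725] yaw 175.26 tilt 0.04 q7 2.13 F [ 0.1 -1.4  3. ] t 15.72 w 0.0106
wrist blob (190, 0, 165, 61) area 3690.0 scoop xy mm -22 0
[170, 170, 170, 170]
```

```bash
cat >> h.py <<'E'
def prof(a,step=8):
    H,S,V=cv2.split(cv2.cvtColor(a,cv2.COLOR_BGR2HSV));m=(H>10)&(H<28)&(S>120)&(V>60)
    print({c:(int(np.where(m[:250,c])[0].min()),int(np.where(m[:250,c])[0].max())) for c in range(170,380,step) if m[:250,c].any()})
E
python3 - <<'E'
from h import *
prof(cv2.imread("pics/w11.png"),6)
a=r.grab_frame("wrist");prof(a,6)
E
```

```text
{194: (0, 12), 200: (0, 17), 206: (0, 19), 212: (0, 21), 218: (0, 21), 224: (0, 18), 230: (0, 8), 236: (0, 14), 242: (0, 16), 248: (0, 19), 254: (0, 20), 260: (0, 20), 266: (0, 16), 272: (0, 0), 278: (0, 13), 284: (0, 16), 290: (0, 19), 296: (0, 51), 302: (0, 55), 308: (0, 58), 314: (0, 59), 320: (0, 57), 326: (0, 51), 332: (0, 18), 338: (0, 19), 344: (0, 17), 350: (0, 11)}
{194: (0, 12), 200: (0, 16), 206: (0, 19), 212: (0, 20), 218: (0, 20), 224: (0, 18), 230: (0, 7), 236: (0, 12), 242: (0, 16), 248: (0, 19), 254: (0, 20), 260: (0, 19), 266: (0, 15), 278: (0, 12), 284: (0, 16), 290: (0, 18), 296: (0, 50), 302: (0, 55), 308: (0, 58), 314: (0, 58), 320: (0, 56), 326: (0, 51), 332: (0, 17), 338: (0, 18), 344: (0, 17), 350: (0, 10)}
```

Request:
{"api": "move_arm", "payload": {
  "rows": [0, 0, -0.1, 0, 0, 0, -0.3, 0, 0, 0, -0.5, 0, 0, 0, -0.7, 0, 0, 0, -0.8, 0, 0, 0, -0.8, 0]
}}

```text
clock: 16.58
tcp_pos: [0.5078, -0.2462, 0.0802]
orientation: [0.13, 3.139, -0.0]
contact_force: [1.1, 1.1, -3.2]
grip_width: 0.0103
gripper_force: 119.1
```

```bash
python3 - <<'E'
from h import *
tub(-.080,.017)
a=r.grab_frame("wrist");prof(a,6);print(rim(a)[0])
E
```

```text
go [-0.16 -0.02  0.76] twist -0.03
go [-0.16 -0.02  0.76] twist 179.97
tcp [ 0.5078 -0.2462  0.0802] yaw 175.27 tilt 0.02 q7 2.13 F [ 1.1  1.1 -3.2] t 16.57 w 0.0103
{200: (0, 7), 206: (0, 11), 212: (0, 14), 218: (0, 15), 224: (0, 16), 230: (0, 11), 236: (0, 12), 242: (0, 19), 248: (0, 22), 254: (0, 24), 260: (0, 25), 266: (0, 23), 272: (0, 14), 278: (0, 15), 284: (0, 20), 290: (0, 48), 296: (0, 56), 302: (0, 60), 308: (0, 63), 314: (0, 62), 320: (0, 59), 326: (0, 51), 332: (0, 14), 338: (0, 15), 344: (0, 12), 350: (0, 4)}
[173, 173, 173, 173]
```

The force reads -3.2 N, so the beads are aboard but near the lip. I now retreat with a gentle speed-up and a sharp stop, so they roll towards the back wall.

Request:
{"api": "move_arm", "payload": {
  "rows": [-0.15, 0, 0, 0, -0.55, 0, 0, 0, -1.25, 0, 0, 0, -2.3, 0, 0, 0, -3.85, 0, 0, 0, -5.95, 0, 0, 0, -8.6, 0, 0, 0, -8.6, 0, 0, 0, -8.6, 0, 0, 0]
}}

```text
clock: 17.75
tcp_pos: [0.5931, -0.2534, 0.0797]
orientation: [-0.13, -3.138, -0.0]
contact_force: [-0.1, -0.7, -1.4]
grip_width: 0.0108
gripper_force: 119.3
```

```bash
python3 - <<'E'
from h import *
tub(-.080,.017)
a=r.grab_frame("wrist");prof(a,6);print(rim(a)[0]);cv2.imwrite("pics/w12.png",a)
P=r.camera_params("scene");b=r.grab_frame("scene");cv2.imwrite("pics/s12.png",b);H,S,V=cv2.split(cv2.cvtColor(b,cv2.COLOR_BGR2HSV))
m=(H>8)&(H<25)&(S>110)&(V>80);m[:255]=0;m[340:]=0;m[:,:140]=0;m[:,270:]=0
for c in blobs(m,8):
    x,y,w,h=cv2.boundingRect(c);q=ray(P,[x+w/2,y+h/2],.0265)[0]-C;print((x,y,w,h),(np.array([[np.cos(TY),np.sin(TY)],[-np.sin(TY),np.cos(TY)]])@q*1000).round())
E
```

```text
go [ 8.4  -0.01  0.72] twist -0.03
go [ 8.4  -0.01  0.72] twist 179.97
tcp [ 0.5931 -0.2534  0.0797] yaw 175.27 tilt 0.06 q7 2.09 F [-0.1 -0.7 -1.4] t 17.75 w 0.0108
{290: (27, 31), 296: (15, 40), 302: (10, 45), 308: (9, 47), 314: (9, 48), 320: (12, 46), 326: (18, 39)}
[172, 172, 172, 167]
(162, 276, 27, 24) [-74.   2.]
(213, 297, 8, 8) [19. 22.]
```

The four beads rolled off at the lip and are still safe at the ramp's foot. New plan: scoop again, lift straight up about 2 cm, touch the lip to the ramp, and press the grip down and back so the scoop pitches front-up and the beads roll in.

Request:
{"api": "move_arm", "payload": {
  "rows": [0.5, 0, 0.4, 0, 1.4, 0, 0.75, 0, 2.5, 0, 0.75, 0, 3.4, 0, 0.75, 0, 8.5, 0, 0.75, 0, 8.7, 0, 0.75, 0, 8.7, 0, 0.75, 0, 8.7, 0, 0.75, 0]
}}

```text
clock: 18.85
tcp_pos: [0.5072, -0.2466, 0.0729]
orientation: [0.13, 3.138, -0.001]
contact_force: [2.6, -0.3, 6.3]
grip_width: 0.0103
gripper_force: 120.4
```

```bash
python3 - <<'E'
from h import *
tub(-.080,.017)
a=r.grab_frame("wrist");prof(a,6);print(rim(a)[0])
E
```

```text
go [-0.22  0.03  0.04] twist -0.03
go [-0.22  0.03  0.04] twist 179.97
tcp [ 0.5072 -0.2466  0.0729] yaw 175.27 tilt 0.06 q7 2.13 F [ 2.6 -0.3  6.3] t 18.85 w 0.0103
{194: (17, 18), 200: (4, 34), 206: (0, 37), 212: (0, 39), 218: (0, 40), 224: (2, 39), 230: (9, 34), 236: (10, 26), 242: (2, 34), 248: (0, 37), 254: (0, 38), 260: (0, 39), 266: (2, 36), 272: (9, 29), 278: (2, 23), 284: (0, 27), 290: (0, 30), 296: (0, 64), 302: (0, 67), 308: (0, 70), 314: (5, 71), 320: (5, 69), 326: (0, 64), 332: (0, 34), 338: (0, 36), 344: (0, 33), 350: (0, 28)}
[171, 171, 171, 170]
```

Now the row of four sits about 10 mm inside the lip (image rows up to 40). I lift a little and check.

Request:
{"api": "move_arm", "payload": {
  "rows": [0, 0, -0.1, 0, 0, 0, -0.3, 0, 0, 0, -0.6, 0, 0, 0, -0.8, 0, 0, 0, -0.9, 0, 0, 0, -0.9, 0]
}}

```text
clock: 19.65
tcp_pos: [0.5064, -0.246, 0.0815]
orientation: [-0.13, -3.138, -0.0]
contact_force: [-0.6, 0.4, -2.7]
grip_width: 0.0102
gripper_force: 119.1
```

```bash
python3 - <<'E'
from h import *
tub(-.080,.017)
a=r.grab_frame("wrist");prof(a,6);print(rim(a)[0])
E
```

```text
go [-0.3  -0.03  0.89] twist -0.04
go [-0.3  -0.03  0.89] twist 179.96
tcp [ 0.5064 -0.246   0.0815] yaw 175.27 tilt 0.03 q7 2.13 F [-0.6  0.4 -2.7] t 19.65 w 0.0102
{200: (3, 11), 206: (0, 21), 212: (0, 25), 218: (0, 27), 224: (0, 28), 230: (0, 27), 236: (0, 21), 242: (8, 32), 248: (2, 37), 254: (0, 39), 260: (0, 40), 266: (2, 39), 272: (8, 35), 278: (3, 20), 284: (0, 25), 290: (0, 29), 296: (0, 65), 302: (0, 69), 308: (0, 71), 314: (4, 72), 320: (0, 70), 326: (0, 63), 332: (0, 24), 338: (0, 25), 344: (0, 24), 350: (0, 19)}
[173, 173, 173, 173]
```

Request:
{"api": "move_arm", "payload": {
  "rows": [-0.06, 0, 0, 0, -0.2, 0, 0, 0, -0.45, 0, 0, 0, -0.85, 0, 0, 0, -1.45, 0, 0, 0, -2.3, 0, 0, 0, -3.4, 0, 0, 0, -4.8, 0, 0, 0, -6.5, 0, 0, 0, -8.6, 0, 0, 0]
}}

```text
clock: 20.95
tcp_pos: [0.5935, -0.2533, 0.0815]
orientation: [-0.13, -3.139, -0.0]
contact_force: [1.2, -0.2, -2.6]
grip_width: 0.0102
gripper_force: 119.4
```

```bash
python3 - <<'E'
from h import *
tub(-.080,.017)
a=r.grab_frame("wrist");a=r.grab_frame("wrist");prof(a,6);print(rim(a)[0],r.get_obs()["contact_force"])
cv2.imwrite("pics/w13.png",a);cv2.imwrite("pics/s13.png",r.grab_frame("scene"))
E
```

```text
go [ 8.44 -0.02  0.89] twist -0.03
go [ 8.44 -0.02  0.89] twist 179.97
tcp [ 0.5935 -0.2533  0.0815] yaw 175.27 tilt 0.0 q7 2.09 F [ 1.2 -0.2 -2.6] t 20.95 w 0.0102
{290: (15, 35), 296: (9, 41), 302: (7, 44), 308: (6, 45), 314: (8, 44), 320: (13, 39)}
[172, 172, 172, 172] [ 0.37202542 -0.11207905 -0.40476377]
```

```bash
python3 - <<'E'
from h import *
P=r.camera_params("scene");b=cv2.imread("pics/s13.png");H,S,V=cv2.split(cv2.cvtColor(b,cv2.COLOR_BGR2HSV))
m=(H>8)&(H<25)&(S>110)&(V>80);m[:255]=0;m[340:]=0;m[:,:140]=0;m[:,270:]=0
for c in blobs(m,8):
    x,y,w,h=cv2.boundingRect(c);q=ray(P,[x+w/2,y+h/2],.0265)[0]-C;print((x,y,w,h),cv2.contourArea(c),(np.array([[np.cos(TY),np.sin(TY)],[-np.sin(TY),np.cos(TY)]])@q*1000).round())
E
```

```text
(174, 277, 14, 14) 76.5 [-72.  17.]
(215, 298, 8, 9) 42.0 [25. 21.]
(165, 290, 8, 8) 35.0 [-73. -17.]
(189, 296, 7, 8) 31.5 [-23.  -3.]
```

Beads are still all in the tub: one in the scoop and four on the floor. I kick again as in the second try, then climb alongside the ramp so it keeps blocking the lip, and pitch up there.

Request:
{"api": "move_arm", "payload": {
  "rows": [0.5, 0, 0.5, 0, 1.4, 0, 0.92, 0, 2.5, 0, 0.92, 0, 3.4, 0, 0.92, 0, 8.5, 0, 0.92, 0, 8.7, 0, 0.92, 0, 8.7, 0, 0.92, 0]
}}

```text
clock: 21.98
tcp_pos: [0.5067, -0.2469, 0.0737]
orientation: [0.13, 3.135, -0.002]
contact_force: [4.7, -1.3, 0.8]
grip_width: 0.0103
gripper_force: 119.9
```

```bash
python3 - <<'E'
from h import *
tub(-.080,.017)
a=r.grab_frame("wrist");prof(a,6);print(rim(a)[0])
E
```

```text
go [-0.27  0.06  0.11] twist -0.06
go [-0.27  0.06  0.11] twist 179.94
tcp [ 0.5067 -0.2469  0.0737] yaw 175.24 tilt 0.26 q7 2.14 F [ 4.7 -1.3  0.8] t 21.98 w 0.0103
{200: (4, 19), 206: (0, 27), 212: (0, 31), 218: (0, 33), 224: (0, 33), 230: (0, 32), 236: (4, 48), 242: (23, 54), 248: (20, 58), 254: (19, 59), 260: (21, 60), 266: (24, 56), 272: (34, 46), 278: (5, 21), 284: (0, 27), 290: (0, 67), 296: (0, 72), 302: (0, 74), 308: (0, 75), 314: (2, 73), 320: (5, 66), 326: (0, 31), 332: (0, 34), 338: (0, 35), 344: (0, 33), 350: (0, 29), 356: (10, 18)}
[171, 171, 166, 166]
```

Request:
{"api": "move_arm", "payload": {
  "rows": [-0.1, 0, -0.2, 0, 0, 0, -0.45, 0, 0.25, 0, -0.75, 0, 0.5, 0, -1.05, 0, 0.8, 0, -1.35, 0, 1.05, 0, -1.65, 0, 1.3, 0, -1.95, 0, 1.5, 0, -2.2, 0, 1.65, 0, -2.4, 0, 1.7, 0, -2.5, 0]
}}

```text
clock: 23.28
tcp_pos: [0.4882, -0.2446, 0.0973]
orientation: [-0.13, -3.138, -0.0]
contact_force: [-0.4, 0.4, -3.0]
grip_width: 0.0104
gripper_force: 119.1
```

```bash
python3 - <<'E'
from h import *
tub(-.080,.017)
a=r.grab_frame("wrist");prof(a,6);print(rim(a)[0])
E
```

```text
go [-2.13 -0.01  2.47] twist -0.05
go [-2.13 -0.01  2.47] twist 179.95
tcp [ 0.4882 -0.2446  0.0973] yaw 175.25 tilt 0.05 q7 2.12 F [-0.4  0.4 -3. ] t 23.27 w 0.0104
{206: (0, 5), 212: (0, 15), 218: (0, 19), 224: (0, 21), 230: (0, 22), 236: (0, 21), 242: (0, 29), 248: (8, 37), 254: (4, 40), 260: (3, 42), 266: (4, 43), 272: (7, 41), 278: (0, 33), 284: (0, 16), 290: (0, 54), 296: (0, 59), 302: (0, 62), 308: (0, 63), 314: (0, 62), 320: (0, 56), 326: (0, 18), 332: (0, 21), 338: (0, 22), 344: (0, 21), 350: (0, 15)}
[173, 173, 159, 173]
```

All five are aboard and free of the ramp. Now I press down and slightly back to pitch the front up.

Request:
{"api": "move_arm", "payload": {
  "rows": [0.1, 0, 0.3, 0, 0.1, 0, 0.6, 0, 0, 0, 1, 0, -0.15, 0, 1.4, 0, -0.3, 0, 1.8, 0]
}}

```text
clock: 23.95
tcp_pos: [0.4953, -0.2455, 0.0807]
orientation: [0.128, 3.133, -0.002]
contact_force: [6.5, 0.3, 6.5]
grip_width: 0.0107
gripper_force: 120.1
```

```bash
python3 - <<'E'
from h import *
tub(-.080,.017)
a=r.grab_frame("wrist");prof(a,6);print(rim(a))
E
```

```text
go [-1.41  0.02  0.82] twist 0.02
go [-1.41  0.02  0.82] twist -179.98
tcp [ 0.4953 -0.2455  0.0807] yaw 175.32 tilt 0.35 q7 2.14 F [6.5 0.3 6.5] t 23.95 w 0.0107
{206: (0, 2), 212: (0, 5), 218: (0, 7), 224: (0, 8), 230: (0, 7), 236: (0, 3), 242: (0, 19), 248: (0, 24), 254: (0, 27), 260: (0, 29), 266: (0, 29), 272: (0, 26), 278: (0, 19), 284: (0, 0), 290: (0, 36), 296: (0, 46), 302: (0, 49), 308: (0, 52), 314: (0, 53), 320: (12, 51), 326: (17, 45), 332: (0, 3), 338: (0, 6), 344: (0, 8), 350: (0, 7), 356: (0, 2)}
([167, 167, 167, 167], [91, 90, 92, 92, 92, 93, 91, 91, 123, 144, 148, 148, 111, 59, 36, 37, 39, 39, 39, 39, 39, 40, 37, 35, 35, 35, 35, 35, 35, 35])
```

Request:
{"api": "move_arm", "payload": {
  "rows": [-0.1, 0, 0.4, 0, -0.2, 0, 0.8, 0, -0.35, 0, 1.2, 0, -0.5, 0, 1.6, 0, -0.5, 0, 1.6, 0]
}}

```text
clock: 24.62
tcp_pos: [0.5018, -0.2463, 0.0652]
orientation: [0.127, 3.131, -0.004]
contact_force: [8.7, -0.4, 5.6]
grip_width: 0.0103
gripper_force: 118.1
```

```bash
python3 - <<'E'
from h import *
tub(-.080,.017)
a=r.grab_frame("wrist");prof(a,6);print(rim(a));cv2.imwrite("pics/w14.png",a)
E
```

```text
go [-0.76  0.04 -0.73] twist 0.07
go [-0.76  0.04 -0.73] twist -179.93
tcp [ 0.5018 -0.2463  0.0652] yaw 175.37 tilt 0.51 q7 2.15 F [ 8.7 -0.4  5.6] t 24.62 w 0.0103
{200: (111, 131), 206: (105, 137), 212: (103, 140), 218: (102, 141), 224: (104, 139), 230: (108, 136), 236: (118, 127), 242: (119, 122), 248: (108, 135), 254: (103, 139), 260: (102, 141), 266: (85, 140), 272: (74, 137), 278: (70, 131), 284: (69, 109), 290: (69, 125), 296: (71, 136), 302: (77, 139), 308: (102, 141), 314: (103, 140), 320: (83, 137), 326: (76, 131), 332: (72, 110), 338: (71, 112), 344: (71, 111), 350: (74, 108), 356: (81, 100)}
([160, 160, 161, 161], [110, 123, 146, 153, 153, 134, 80, 39, 39, 42, 46, 54, 61, 62, 58, 52, 50, 51, 51, 47, 45, 45, 45, 42, 39, 38, 39, 39, 39, 39])
```

All five beads have rolled to the back wall (rows 70–141). I back off the ramp and lift.

Request:
{"api": "move_arm", "payload": {
  "rows": [-0.4, 0, 0, 0, -0.9, 0, -0.2, 0, -1.2, 0, -0.7, 0, -1.2, 0, -1.7, 0, -1.2, 0, -3.2, 0, -1.2, 0, -5.2, 0, -1.2, 0, -7.7, 0, -1.2, 0, -10.2, 0, -1.2, 0, -12.2, 0, -1.2, 0, -13, 0]
}}

```text
clock: 25.92
tcp_pos: [0.5089, -0.2467, 0.1951]
orientation: [0.13, 3.137, -0.0]
contact_force: [-0.3, 0.4, -3.6]
grip_width: 0.0106
gripper_force: 118.8
```

```bash
python3 - <<'E'
from h import *
go(.574,.228,.16,np.pi)
a=r.grab_frame("wrist");prof(a,6);print(rim(a)[0])
E
```

```text
go [-2.54 47.84  3.51] twist -4.76
go [-2.54 47.84  3.51] twist 175.24
tcp [ 0.5089 -0.2467  0.1951] yaw 175.24 tilt 0.12 q7 2.04 F [-0.3  0.4 -3.6] t 25.93 w 0.0106
{206: (125, 142), 212: (119, 148), 218: (117, 151), 224: (117, 152), 230: (119, 150), 236: (124, 146), 248: (124, 144), 254: (119, 149), 260: (117, 152), 266: (117, 152), 272: (93, 150), 278: (88, 144), 284: (86, 122), 290: (87, 136), 296: (89, 147), 302: (95, 151), 308: (117, 153), 314: (118, 152), 320: (96, 149), 326: (91, 138), 332: (88, 124), 338: (88, 125), 344: (90, 122), 350: (96, 110)}
[166, 166, 167, 167]
```

Request:
{"api": "move_arm", "payload": {
  "rows": [-0.1, 1, 0, 0, -0.3, 3, 0, -0.5, -0.5, 6, 0, -1, -0.8, 9.5, 0, -1.5, -1.1, 13, 0, -2, -1.3, 16.5, 0, -2.5, -1.5, 20, 0, -3, -1.7, 23.5, 0, -3.5, -1.9, 27, 0, -4, -2, 30.5, 0, -4.7]
}}

```text
clock: 27.22
tcp_pos: [0.5529, 0.0589, 0.1925]
orientation: [0.003, -3.14, -0.0]
contact_force: [0.6, -0.5, -2.7]
grip_width: 0.0106
gripper_force: 118.8
```

Request:
{"api": "move_arm", "payload": {
  "rows": [-0.1, 3.5, 0, 0, -0.2, 7, 0, 0, -0.3, 10.5, 0, 0, -0.4, 13.5, 0, 0, -0.5, 15.5, 0, 0, -0.5, 16.7, 0, 0, -0.5, 17.2, 0, 0, -0.5, 17.2, 0, 0]
}}

```text
clock: 28.22
tcp_pos: [0.5589, 0.2273, 0.1933]
orientation: [-0.002, -3.141, 0.001]
contact_force: [-0.5, -0.7, -3.5]
grip_width: 0.0104
gripper_force: 118.8
```

```bash
python3 - <<'E'
from h import *
go(.574,.228,.107,np.pi)
P=r.camera_params("wrist");a=r.grab_frame("wrist");prof(a,6);print(rim(a)[0]);b=r.grab_frame("scene")
cv2.imwrite("pics/w15.png",a);np.save("P15.npy",P,allow_pickle=True)
cv2.imwrite("pics/c15.png",np.hstack([cv2.resize(a,(400,300)),cv2.resize(b[80:260,220:460],(400,300))]))
E
```

```text
go [-1.51  0.08  8.63] twist -0.08
go [-1.51  0.08  8.63] twist 179.92
tcp [0.5589 0.2273 0.1933] yaw 179.92 tilt 0.03 q7 1.23 F [-0.5 -0.7 -3.5] t 28.23 w 0.0104
{212: (127, 138), 218: (120, 147), 224: (117, 150), 230: (117, 151), 236: (118, 151), 242: (122, 147), 254: (121, 145), 260: (118, 150), 266: (117, 152), 272: (89, 152), 278: (84, 149), 284: (83, 139), 290: (83, 145), 296: (85, 150), 302: (91, 152), 308: (118, 153), 314: (121, 149), 320: (101, 142), 326: (96, 126), 332: (94, 129), 338: (94, 130), 344: (96, 127)}
[191, 191, 190, 163]
```

View pics/c15.png

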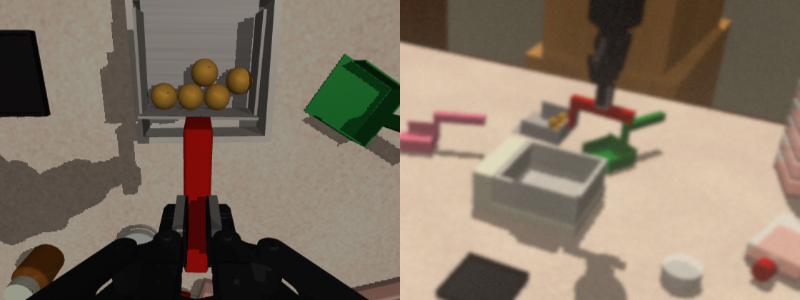

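The wrist view shows all five beads at the bowl's back (160–240, 70–100), with the bath's +x wall just behind. The scene view shows the scoop held above the well.

```bash
python3 - <<'E'
from h import *
P=np.load("P15.npy",allow_pickle=True).item()
print(ray(P,[[195,193],[372,190],[378,20]],.07).round(4))
E
```

```text
[[0.5509 0.1665]
 [0.5488 0.3021]
 [0.4324 0.2963]]
```

Request:
{"api": "move_arm", "payload": {
  "rows": [-0.2, 0.05, 1, 0, -0.6, 0.05, 2.5, 0, -1, 0.05, 4.5, 0, -1.4, 0.05, 6.5, 0, -1.5, 0.05, 7.8, 0, -1.5, 0.05, 8.2, 0]
}}

```text
clock: 29.08
tcp_pos: [0.5733, 0.2281, 0.1099]
orientation: [-0.001, -3.14, 0.002]
contact_force: [0.2, -0.2, -1.9]
grip_width: 0.0103
gripper_force: 118.8
```

Request:
{"api": "move_arm", "payload": {
  "rows": [0, 0.3, 0, 0, 0, 0.3, 0, 0, 0, 0.3, 0, 0, 0, 0.3, 0, 0],
  "fingers": 0,
  "newtons": 20
}}

```text
clock: 29.58
tcp_pos: [0.574, 0.2316, 0.1118]
orientation: [0.001, 3.141, 0.001]
contact_force: [0.2, -0.3, -2.6]
grip_width: 0.0104
gripper_force: 118.8
```

```bash
python3 - <<'E'
from h import *
go(.574,.228,.107,np.pi)
a=r.grab_frame("wrist");prof(a,6);print(rim(a))
E
```

```text
go [ 0.   -0.36  0.48] twist -0.03
go [ 0.   -0.36  0.48] twist 179.97
tcp [0.574  0.2316 0.1118] yaw 179.97 tilt 0.04 q7 1.28 F [ 0.2 -0.3 -2.6] t 29.57 w 0.0104
{212: (123, 143), 218: (118, 148), 224: (117, 151), 230: (117, 152), 236: (119, 150), 242: (125, 145), 248: (127, 141), 254: (120, 148), 260: (117, 151), 266: (96, 152), 272: (87, 151), 278: (84, 147), 284: (83, 138), 290: (84, 147), 296: (88, 151), 302: (99, 152), 308: (118, 152), 314: (122, 148), 320: (103, 136), 326: (99, 129), 332: (96, 132), 338: (96, 133), 344: (99, 129), 350: (104, 114)}
([161, 180, 183, 163], [73, 71, 73, 74, 73, 73, 72, 96, 120, 126, 126, 114, 92, 84, 84, 84, 83, 82, 83, 84, 84, 83, 83, 82, 82, 81, 82, 82, 81, 90])
```

The grip stays at 119 N. I re-command the fingers to a target just short of the held width so the low force takes effect.

Request:
{"api": "move_arm", "payload": {
  "rows": [0, 0, 0, 0, 0, 0, 0, 0, 0, 0, 0, 0],
  "fingers": 0.1,
  "newtons": 20
}}

```text
clock: 30.0
tcp_pos: [0.5738, 0.2314, 0.1113]
orientation: [-0.001, -3.141, 0.0]
contact_force: [0.0, -0.4, -3.8]
grip_width: 0.0103
gripper_force: 118.8
```

Request:
{"api": "move_arm", "payload": {
  "rows": [0, 0, 0, 0, 0, 0, 0, 0],
  "fingers": 0.13,
  "newtons": 20
}}

```text
clock: 30.25
tcp_pos: [0.5739, 0.2314, 0.1114]
orientation: [-0.001, -3.142, 0.0]
contact_force: [-0.3, 0.4, -2.3]
grip_width: 0.0115
gripper_force: 95.5
```

Request:
{"api": "move_arm", "payload": {
  "rows": [0, 0, 0, 0, 0, 0, 0, 0],
  "fingers": 0.155
}}

```text
clock: 30.5
tcp_pos: [0.5739, 0.2315, 0.1114]
orientation: [0.001, 3.142, 0.0]
contact_force: [0.7, 0.3, -2.8]
grip_width: 0.0134
gripper_force: 54.7
```

```bash
python3 - <<'E'
from h import *
a=r.grab_frame("wrist");prof(a,10);print(rim(a))
E
```

```text
{210: (125, 142), 220: (117, 150), 230: (117, 152), 240: (124, 146), 250: (123, 145), 260: (117, 152), 270: (88, 152), 280: (84, 143), 290: (84, 147), 300: (93, 152), 310: (119, 151), 320: (104, 124), 330: (98, 132), 340: (98, 133), 350: (106, 116)}
([162, 162, 163, 163], [73, 72, 74, 74, 74, 74, 73, 90, 119, 127, 128, 119, 95, 84, 85, 84, 84, 84, 83, 84, 84, 84, 84, 84, 83, 82, 82, 83, 82, 84])
```

Force tracks width at about 21 N/mm. I'll ease further.

Request:
{"api": "move_arm", "payload": {
  "rows": [0, 0, 0, 0, 0, 0, 0, 0],
  "fingers": 0.17
}}

```text
clock: 30.8
tcp_pos: [0.5738, 0.2315, 0.1114]
orientation: [-0.001, -3.142, -0.0]
contact_force: [0.3, -0.6, -1.9]
grip_width: 0.0146
gripper_force: 29.5
```

```bash
python3 - <<'E'
from h import *
a=r.grab_frame("wrist");prof(a,10);print(rim(a))
E
```

```text
{210: (125, 142), 220: (117, 150), 230: (117, 152), 240: (124, 146), 250: (123, 145), 260: (117, 152), 270: (88, 152), 280: (84, 143), 290: (84, 147), 300: (93, 153), 310: (119, 151), 320: (104, 124), 330: (98, 132), 340: (98, 133), 350: (106, 116)}
([162, 162, 163, 163], [74, 72, 74, 74, 74, 74, 73, 88, 119, 128, 128, 122, 96, 84, 85, 85, 84, 84, 84, 84, 85, 85, 84, 84, 83, 82, 83, 83, 83, 84])
```

Request:
{"api": "move_arm", "payload": {
  "rows": [0, 0, 0, 0, 0, 0, 0, 0],
  "fingers": 0.177
}}

```text
clock: 31.1
tcp_pos: [0.574, 0.2315, 0.1115]
orientation: [0.001, 3.141, 0.0]
contact_force: [1.0, 0.7, -1.9]
grip_width: 0.0153
gripper_force: 15.8
```

```bash
python3 - <<'E'
from h import *
a=r.grab_frame("wrist");prof(a,10);print(rim(a))
E
```

```text
{220: (131, 158), 230: (129, 161), 240: (134, 156), 250: (133, 155), 260: (129, 160), 270: (98, 159), 280: (96, 146), 290: (101, 158), 300: (129, 160), 310: (116, 151), 320: (109, 139), 330: (109, 139)}
([183, 178, 183, 183], [74, 71, 68, 65, 62, 60, 82, 123, 132, 137, 140, 142, 141, 138, 137, 138, 138, 138, 138, 140, 143, 143, 140, 133, 123, 100, 82, 79, 80, 110])
```

It has begun to swing front-down at 16 N, so I hold there.

Request:
{"api": "move_arm", "payload": {
  "rows": [0, 0, 0, 0, 0, 0, 0, 0, 0, 0, 0, 0],
  "fingers": 0.177
}}

```text
clock: 31.52
tcp_pos: [0.574, 0.2315, 0.1115]
orientation: [0.001, 3.141, 0.0]
contact_force: [0.4, 0.1, -1.4]
grip_width: 0.0153
gripper_force: 15.8
```

```bash
python3 - <<'E'
from h import *
a=r.grab_frame("wrist");prof(a,10);print(rim(a));cv2.imwrite("pics/w16.png",a)
E
```

```text
{240: (0, 4), 250: (0, 8), 260: (0, 7), 290: (0, 0), 300: (0, 9), 310: (0, 11), 320: (0, 0)}
([183, 178, 183, 183], [133, 134, 136, 137, 136, 134, 135, 135, 134, 135, 137, 138, 137, 134, 133, 134, 134, 135, 135, 137, 140, 139, 137, 130, 122, 100, 81, 78, 67, 105])
```

Request:
{"api": "move_arm", "payload": {
  "rows": [0, 0, -0.6, 0, 0, 0, -1.3, 0, 0, 0, -2, 0, 0, 0, -2, 0],
  "fingers": 0.177
}}

```text
clock: 32.08
tcp_pos: [0.5744, 0.2317, 0.1323]
orientation: [0.001, 3.14, 0.001]
contact_force: [0.5, 0.4, -1.5]
grip_width: 0.0151
gripper_force: 15.7
```

Request:
{"api": "move_arm", "payload": {
  "rows": [0, 0, 0, 0, 0, 0, 0, 0, 0, 0, -1, 0, 0, 0, -3, 0, 0, 0, -5.5, 0, 0, 0, -8, 0, 0, 0, -9, 0, 0, 0, -9, 0],
  "fingers": 0.13,
  "newtons": 120
}}

```text
clock: 33.08
tcp_pos: [0.5741, 0.2316, 0.222]
orientation: [0.001, 3.141, 0.001]
contact_force: [0.5, -0.5, -2.5]
grip_width: 0.0126
gripper_force: 66.3
```

```bash
python3 - <<'E'
from h import *
go(.574,.228,.107,np.pi);o=r.get_obs();print(o["contact_force"],o["gripper_force"])
a=r.grab_frame("wrist");prof(a,10);print(rim(a));cv2.imwrite("pics/w17.png",a)
for n in("top","scene"):
    P=r.camera_params(n);b=r.grab_frame(n);cv2.imwrite(f"pics/{n}17.png",b);H,S,V=cv2.split(cv2.cvtColor(b,cv2.COLOR_BGR2HSV))
    m=(H>8)&(H<26)&(S>100)&(V>50)
    for c in blobs(m,6):
        x,y,w,h=cv2.boundingRect(c)
        if w<40: print(n,(x,y,w,h),cv2.contourArea(c),ray(P,[x+w/2,y+h/2],.0365)[0].round(3))
E
```

```text
go [ 0.02 -0.37 11.5 ] twist -0.04
go [ 0.02 -0.37 11.5 ] twist 179.96
tcp [0.5741 0.2316 0.222 ] yaw 179.96 tilt 0.07 q7 1.23 F [ 0.5 -0.5 -2.5] t 33.08 w 0.0126
[ 0.52788015 -0.54725591 -2.49418683] 66.27521753311157
{230: (0, 11), 240: (0, 17), 250: (5, 30), 260: (12, 34), 270: (0, 13), 280: (0, 16), 290: (16, 34), 300: (0, 36), 310: (0, 16), 320: (1, 10)}
([184, 188, 184, 184], [125, 123, 123, 124, 125, 125, 125, 124, 125, 124, 124, 125, 126, 128, 126, 123, 123, 124, 124, 124, 125, 127, 129, 114, 98, 87, 75, 71, 71, 72])
top (482, 163, 21, 32) 249.0 [ 0.606 -0.568]
top (0, 236, 10, 55) 241.0 [0.392 0.738]
top (504, 183, 34, 9) 31.0 [ 0.581 -0.643]
top (278, 122, 16, 10) 28.0 [ 0.759 -0.008]
top (207, 244, 5, 4) 11.5 [0.432 0.2  ]
scene (374, 270, 27, 31) 480.5 [ 0.771 -0.023]
scene (289, 178, 12, 11) 74.5 [0.433 0.251]
```

```bash
python3 - <<'E'
from h import *
P=r.camera_params("wrist");a=cv2.imread("pics/w17.png");H,S,V=cv2.split(cv2.cvtColor(a,cv2.COLOR_BGR2HSV))
m=((H>10)&(H<28)&(S>120)&(V>60)).astype(np.uint8);m[200:]=0
d=cv2.distanceTransform(cv2.copyMakeBorder(m,20,0,0,0,cv2.BORDER_REPLICATE),cv2.DIST_L2,5)
pk=(d==cv2.dilate(d,np.ones((13,13))))&(d>6)
for y,x in np.argwhere(pk): print((x,y-20),"rad px",d[y,x].round(1),ray(P,[x,y-20],.0365)[0].round(3))
b=cv2.imread("pics/top17.png");H,S,V=cv2.split(cv2.cvtColor(b,cv2.COLOR_BGR2HSV));m=((H>8)&(H<26)&(S>110)&(V>60));print("tub/bench px in top",[cv2.boundingRect(c) for c in blobs(m[190:300,150:410],3)])
go(.5768,-.0162,.215,np.radians(180.67))
E
```

```text
(np.int64(236), np.int64(-20)) rad px 8.0 [0.409 0.201]
(np.int64(237), np.int64(-20)) rad px 8.0 [0.409 0.202]
(np.int64(276), np.int64(-20)) rad px 10.0 [0.409 0.233]
(np.int64(309), np.int64(-20)) rad px 10.0 [0.409 0.258]
(np.int64(310), np.int64(-20)) rad px 10.0 [0.409 0.259]
(np.int64(236), np.int64(-19)) rad px 8.0 [0.41  0.201]
(np.int64(237), np.int64(-19)) rad px 8.0 [0.41  0.202]
(np.int64(276), np.int64(-19)) rad px 10.0 [0.41  0.233]
(np.int64(309), np.int64(-19)) rad px 10.0 [0.41  0.259]
(np.int64(310), np.int64(-19)) rad px 10.0 [0.41  0.259]
(np.int64(236), np.int64(-18)) rad px 8.0 [0.41  0.201]
(np.int64(237), np.int64(-18)) rad px 8.0 [0.41  0.202]
(np.int64(276), np.int64(-18)) rad px 10.0 [0.41  0.233]
(np.int64(309), np.int64(-18)) rad px 10.0 [0.41  0.259]
(np.int64(310), np.int64(-18)) rad px 10.0 [0.41  0.259]
(np.int64(236), np.int64(-17)) rad px 8.0 [0.411 0.201]
(np.int64(237), np.int64(-17)) rad px 8.0 [0.411 0.202]
(np.int64(276), np.int64(-17)) rad px 10.0 [0.411 0.233]
(np.int64(309), np.int64(-17)) rad px 10.0 [0.411 0.259]
(np.int64(310), np.int64(
[... 3126 characters left out ...]
np.int64(276), np.int64(-5)) rad px 10.0 [0.419 0.233]
(np.int64(276), np.int64(-4)) rad px 10.0 [0.42  0.233]
(np.int64(276), np.int64(4)) rad px 10.4 [0.426 0.233]
(np.int64(310), np.int64(4)) rad px 10.8 [0.426 0.26 ]
(np.int64(237), np.int64(5)) rad px 9.4 [0.426 0.201]
(np.int64(240), np.int64(8)) rad px 9.4 [0.428 0.204]
(np.int64(257), np.int64(22)) rad px 10.6 [0.438 0.217]
(np.int64(257), np.int64(23)) rad px 10.6 [0.439 0.217]
(np.int64(295), np.int64(25)) rad px 10.6 [0.441 0.248]
tub/bench px in top [(57, 54, 5, 4)]
go [ -0.37 -24.74   0.55] twist -0.7
go [ -0.37 -24.74   0.55] twist 179.3
tcp [0.5732 0.2312 0.2203] yaw 179.97 tilt 0.11 q7 1.23 F [ 0.5  0.2 -1.2] t 33.23 w 0.0125
```

Five beads (10 px radius, which is well-floor distance) lie in the well at x≈0.43–0.44, and none remain in the tub. Now I return the scoop.

Request:
{"api": "move_arm", "payload": {
  "rows": [0, -2, 0, 0, -0.1, -5.5, 0, 0, -0.2, -9.5, 0, -0.3, -0.2, -13.5, 0, -0.7, -0.3, -17.5, 0, -0.7, -0.3, -21, 0, -0.7, -0.3, -23.5, 0, -0.7, -0.3, -24.7, 0, -0.7, -0.3, -24.7, 0, -0.7, -0.3, -24.7, 0, -0.7]
}}

```text
clock: 34.48
tcp_pos: [0.5767, -0.0142, 0.2212]
orientation: [0.021, -3.141, -0.001]
contact_force: [0.2, 0.3, -1.3]
grip_width: 0.0126
gripper_force: 66.3
```

```bash
python3 - <<'E'
from h import *
go(.5768,-.0162,.0596,np.radians(180.67))
P=r.camera_params("wrist");a=r.grab_frame("wrist");cv2.imwrite("pics/w18.png",a)
hsv=cv2.cvtColor(a,cv2.COLOR_BGR2HSV);H,S,V=cv2.split(hsv);red=((H<8)|(H>172))&(S>120)&(V>70)
print([(v,np.where(red[v])[0].min(),np.where(red[v])[0].max()) for v in range(150,260,10) if red[v].any()])
g=cv2.cvtColor(a,cv2.COLOR_BGR2GRAY);print(g[0:260:6,225].tolist())
E
```

```text
go [-1.000e-02 -2.100e-01  1.616e+01] twist 0.09
go [-1.000e-02 -2.100e-01  1.616e+01] twist -179.91
tcp [ 0.5767 -0.0142  0.2212] yaw -179.24 tilt 0.04 q7 1.66 F [ 0.2  0.3 -1.3] t 34.48 w 0.0126
[(190, np.int64(257), np.int64(294)), (200, np.int64(258), np.int64(293)), (210, np.int64(258), np.int64(294)), (220, np.int64(258), np.int64(294)), (230, np.int64(258), np.int64(294)), (240, np.int64(258), np.int64(294)), (250, np.int64(258), np.int64(293))]
[138, 140, 137, 140, 16, 8, 6, 7, 8, 129, 133, 133, 136, 134, 135, 137, 131, 138, 134, 130, 136, 132, 133, 133, 131, 131, 129, 130, 134, 130, 75, 131, 141, 139, 138, 142, 140, 140, 141, 135, 141, 143, 138, 136]
```

```bash
python3 - <<'E'
from h import *
P=r.camera_params("wrist");o=r.get_obs();G=o["tcp_pos"]+[0,0,.005]
for f in np.radians([0,10,15,20,25,30,35]):
    c,s=np.cos(f),np.sin(f);print(round(np.degrees(f)),proj(P,G+[-(.128*c-.06*s),-.02,-(.06*c+.128*s)]).round(),proj(P,G+[-(.048*c-.028*s),-.02,-(.028*c+.048*s)]).round(),"touch tcp z",round(-.005+.004+.06*c+.128*s,4))
E
```

```text
0 [[236.  -7.]] [[233. 168.]] touch tcp z 0.059
10 [[240.  27.]] [[235. 176.]] touch tcp z 0.0803
15 [[242.  44.]] [[236. 180.]] touch tcp z 0.0901
20 [[243.  61.]] [[236. 186.]] touch tcp z 0.0992
25 [[245.  77.]] [[237. 191.]] touch tcp z 0.1075
30 [[246.  93.]] [[238. 197.]] touch tcp z 0.115
35 [[247. 108.]] [[238. 204.]] touch tcp z 0.1216
```

Request:
{"api": "move_arm", "payload": {
  "rows": [0, -0.15, 1, 0, 0, -0.2, 3.5, 0, 0, -0.2, 7, 0, 0, -0.2, 9.7, 0, 0, -0.2, 11.3, 0, 0, -0.2, 12, 0, 0, -0.2, 12, 0],
  "fingers": 0.16
}}

```text
clock: 35.4
tcp_pos: [0.5769, -0.0175, 0.1015]
orientation: [-0.018, 3.141, -0.0]
contact_force: [-0.5, -0.1, -1.1]
grip_width: 0.0138
gripper_force: 41.6
```

```bash
python3 - <<'E'
from h import *
go(.5768,-.0162,.0596,np.radians(180.67))
E
```

```text
go [0.01 0.13 4.19] twist 0.0
go [0.01 0.13 4.19] twist -180.0
tcp [ 0.5769 -0.0175  0.1015] yaw -179.33 tilt 0.01 q7 1.74 F [-0.5 -0.1 -1.1] t 35.4 w 0.0138
```

Request:
{"api": "move_arm", "payload": {
  "rows": [0, 0.1, 0.5, 0, 0, 0.1, 1.1, 0, 0, 0.1, 1.7, 0, 0, 0.1, 2.3, 0, 0, 0.1, 2.9, 0, 0, 0.1, 3.4, 0, 0, 0.1, 3.8, 0]
}}

```text
clock: 36.28
tcp_pos: [0.5847, -0.0165, 0.0675]
orientation: [-0.018, 3.126, 0.001]
contact_force: [11.6, 0.3, 21.3]
grip_width: 0.0138
gripper_force: 51.7
```

```bash
python3 - <<'E'
from h import *
go(.5768,-.0162,.0596,np.radians(180.67))
a=r.grab_frame("wrist");print(rim(a))
E
```

```text
go [0.8  0.04 0.78] twist -0.01
go [0.8  0.04 0.78] twist 179.99
tcp [ 0.5847 -0.0165  0.0675] yaw -179.34 tilt 0.9 q7 1.76 F [11.6  0.3 21.3] t 36.27 w 0.0138
([157, 157, 157, 169], [118, 118, 109, 79, 62, 62, 62, 63, 62, 62, 63, 63, 62, 56, 82, 112, 120, 120, 113, 90, 80, 80, 80, 80, 80, 81, 81, 81, 81, 81])
```

```bash
python3 - <<'E'
from h import *
P=r.camera_params("wrist");a=r.grab_frame("wrist");cv2.imwrite("pics/w19.png",a);g=cv2.cvtColor(a,cv2.COLOR_BGR2GRAY)
for c in(225,320): print(c,g[0:60:3,c].tolist(),g[150:215:2,c].tolist())
for v in (20,60,100,140,170): print(v,g[v,120:460:5].tolist())
print("rim x",ray(P,[[225,171]],.040).round(4), "row->x at z.012", [(v,ray(P,[[225,v]],.012)[0,0].round(4)) for v in(0,160,180,190,200)])
E
```

```text
225 [125, 125, 126, 127, 125, 127, 125, 124, 128, 128, 125, 127, 129, 127, 125, 126, 127, 124, 123, 122] [123, 119, 118, 118, 79, 63, 62, 62, 63, 54, 109, 121, 90, 78, 79, 80, 81, 81, 80, 80, 81, 82, 81, 82, 81, 81, 80, 79, 79, 78, 78, 79, 80]
320 [129, 131, 131, 131, 130, 129, 131, 130, 132, 133, 131, 131, 133, 132, 129, 128, 128, 127, 127, 127] [119, 117, 118, 121, 79, 63, 62, 62, 63, 62, 108, 120, 137, 142, 144, 144, 143, 141, 139, 139, 140, 138, 137, 138, 139, 140, 141, 141, 141, 142, 142, 140, 138]
20 [144, 145, 140, 136, 143, 143, 146, 146, 145, 145, 147, 147, 78, 17, 7, 122, 122, 124, 123, 124, 124, 125, 125, 125, 126, 126, 126, 127, 127, 128, 128, 128, 130, 129, 130, 130, 131, 130, 131, 132, 131, 131, 132, 132, 132, 133, 133, 133, 22, 12, 8, 10, 21, 141, 142, 138, 140, 143, 145, 143, 142, 144, 146, 143, 142, 142, 145, 144]
60 [142, 140, 141, 142, 140, 141, 140, 140, 138, 144, 76, 76, 76, 12, 119, 59, 64, 124, 125, 124, 125, 126, 126, 126, 126, 126, 126, 127, 127, 127, 128, 128, 128, 129, 129, 130, 130, 130, 131, 131, 131, 132, 71, 70, 70, 71, 106, 41, 65, 37, 4, 20, 146, 142,
[... 538 characters left out ...]
 121, 121, 121, 121, 121, 121, 120, 121, 120, 121, 120, 121, 120, 66, 65, 65, 66, 99, 41, 103, 7, 15, 17, 140, 141, 143, 140, 141, 142, 140, 145, 145, 144, 144, 145, 139, 146, 143, 145, 143]
170 [142, 147, 144, 145, 147, 148, 144, 144, 142, 145, 142, 81, 80, 82, 81, 108, 109, 108, 108, 109, 109, 109, 109, 108, 108, 108, 109, 109, 38, 37, 38, 37, 38, 37, 38, 109, 109, 109, 108, 108, 108, 108, 108, 108, 108, 108, 109, 107, 145, 143, 145, 144, 141, 141, 138, 138, 141, 140, 142, 144, 145, 142, 140, 146, 145, 144, 146, 148]
rim x [[ 0.5394 -0.0407]] row->x at z.012 [(0, np.float64(0.4611)), (160, np.float64(0.5397)), (180, np.float64(0.5512)), (190, np.float64(0.5571)), (200, np.float64(0.5631))]
```

The bowl's back is sitting on the tray's +x rim: friction at the lip pushed it 8 mm. It's nearly level now, so I lift clear, re-centre and lower again.

Request:
{"api": "move_arm", "payload": {
  "rows": [0, 0, -0.8, 0, 0, 0, -1.8, 0, 0, 0, -2, 0, 0, 0, -2, 0]
}}

```text
clock: 36.88
tcp_pos: [0.5761, -0.0165, 0.083]
orientation: [0.018, -3.14, -0.0]
contact_force: [0.6, -0.0, -0.2]
grip_width: 0.0141
gripper_force: 50.0
```

```bash
python3 - <<'E'
from h import *
go(.5768,-.0162,.0596,np.radians(180.67))
P=r.camera_params("wrist");a=r.grab_frame("wrist");print(rim(a));g=cv2.cvtColor(a,cv2.COLOR_BGR2GRAY);z=r.get_obs()["tcp_pos"][2]-.0236
print("rim x",ray(P,[[225,171]],z).round(4));print(g[0:40:3,225].tolist(),g[20,120:460:5].tolist())
E
```

```text
go [-0.08  0.03  2.34] twist 0.0
go [-0.08  0.03  2.34] twist -180.0
tcp [ 0.5761 -0.0165  0.083 ] yaw -179.33 tilt 0.06 q7 1.75 F [ 0.6 -0.  -0.2] t 36.88 w 0.0141
([163, 163, 172, 172], [123, 122, 120, 119, 118, 117, 117, 118, 109, 75, 57, 57, 57, 57, 57, 58, 56, 80, 111, 119, 119, 105, 84, 77, 78, 78, 78, 78, 78, 78])
rim x [[ 0.5297 -0.0403]]
[18, 17, 16, 38, 126, 125, 126, 127, 126, 127, 125, 126, 130, 127] [140, 139, 141, 140, 142, 143, 142, 140, 140, 142, 140, 137, 138, 76, 15, 8, 127, 127, 128, 128, 128, 128, 128, 129, 130, 130, 130, 130, 130, 131, 131, 131, 131, 131, 131, 131, 131, 131, 130, 130, 130, 131, 130, 131, 131, 130, 129, 99, 8, 3, 19, 130, 139, 135, 137, 137, 141, 138, 139, 142, 144, 145, 142, 143, 139, 136, 140, 144]
```

Request:
{"api": "move_arm", "payload": {
  "rows": [0.2, 0, 0.4, 0, 0.3, 0, 0.8, 0, 0.3, 0, 1.2, 0, 0.3, 0, 1.6, 0, 0.3, 0, 2, 0, 0.3, 0, 2.3, 0, 0.3, 0, 2.45, 0],
  "fingers": 0.174
}}

```text
clock: 37.8
tcp_pos: [0.5745, -0.0166, 0.0591]
orientation: [-0.018, 3.14, 0.0]
contact_force: [1.0, 0.4, 1.4]
grip_width: 0.0152
gripper_force: 25.0
```

```bash
python3 - <<'E'
from h import *
go(.5768,-.0162,.0596,np.radians(180.67))
P=r.camera_params("wrist");a=r.grab_frame("wrist");print(rim(a));g=cv2.cvtColor(a,cv2.COLOR_BGR2GRAY);z=.036
print("rim x",[ray(P,[[225,v]],z)[0,0].round(4) for v in(165,168,171)]);print(g[0:40:3,225].tolist(),g[176:200,225].tolist(),g[176:200,325].tolist())
E
```

```text
go [-0.23  0.03 -0.04] twist -0.0
go [-0.23  0.03 -0.04] twist 180.0
tcp [ 0.5745 -0.0166  0.0591] yaw -179.33 tilt 0.08 q7 1.76 F [1.  0.4 1.4] t 37.8 w 0.0152
([173, 173, 181, 181], [119, 120, 121, 94, 69, 64, 65, 65, 64, 64, 65, 65, 66, 59, 73, 111, 122, 122, 103, 53, 7, 7, 8, 7, 7, 7, 52, 76, 81, 81])
rim x [np.float64(0.5251), np.float64(0.5266), np.float64(0.528)]
[128, 126, 127, 131, 128, 129, 128, 127, 130, 131, 129, 128, 132, 130] [6, 7, 9, 7, 6, 54, 78, 83, 82, 81, 80, 80, 80, 79, 80, 81, 82, 81, 82, 81, 80, 80, 80, 82] [15, 14, 12, 15, 15, 14, 123, 146, 145, 144, 144, 144, 143, 143, 143, 143, 143, 143, 141, 141, 142, 145, 145, 146]
```

The tray's +x wall now shows behind the bowl (rows 175–181), so the bowl is inside it, flat. I press lightly, let go and rise.

Request:
{"api": "move_arm", "payload": {
  "rows": [0, 0, 0.15, 0, 0, 0, 0.15, 0]
}}

```text
clock: 38.1
tcp_pos: [0.575, -0.0166, 0.0583]
orientation: [-0.018, 3.139, 0.0]
contact_force: [1.8, -0.2, 6.1]
grip_width: 0.015
gripper_force: 25.5
```

Request:
{"api": "move_arm", "payload": {
  "rows": [0, 0, 0.1, 0, 0, 0, 0, 0, 0, 0, 0, 0, 0, 0, 0, 0],
  "fingers": 0.6
}}

```text
clock: 38.6
tcp_pos: [0.5735, -0.0166, 0.0573]
orientation: [0.018, -3.141, -0.0]
contact_force: [-0.4, 0.0, 1.5]
grip_width: 0.0511
gripper_force: 0.0
```

Request:
{"api": "move_arm", "payload": {
  "rows": [0, 0, -0.5, 0, 0, 0, -2, 0, 0, 0, -5, 0, 0, 0, -9, 0, 0, 0, -14, 0, 0, 0, -19, 0, 0, 0, -22, 0, 0, 0, -24, 0]
}}

```text
clock: 39.6
tcp_pos: [0.5741, -0.0169, 0.3006]
orientation: [-0.017, 3.138, 0.001]
contact_force: [-0.5, 0.3, -0.3]
grip_width: 0.0511
gripper_force: 0.0
```

```bash
python3 - <<'E'
from h import *
P=r.camera_params("wrist");im=r.grab_frame("wrist");cv2.imwrite("pics/w20.png",im)
H,S,V=cv2.split(cv2.cvtColor(im,cv2.COLOR_BGR2HSV))
red=((H<8)|(H>172))&(S>120)&(V>40);red[:,:200]=0;red[:,350:]=0
print("handle",[rect(P,c,.073) for c in blobs(red,300)])
dk=V<40;dk[200:]=0;dk[:,:200]=0;dk[:,350:]=0
print("tray",[rect(P,c,.012) for c in blobs(dk,300)])
g=cv2.cvtColor(im,cv2.COLOR_BGR2GRAY);print("col250",[(i,int(v)) for i,v in enumerate(g[60:175,255]) if i%3==0]);print("row110",[(220+i,int(v)) for i,v in enumerate(g[110,220:335]) if i%3==0])
bd=((H>10)&(H<28)&(S>120)&(V>60));print("beads",[(cv2.boundingRect(c),ray(P,[cv2.boundingRect(c)[0]+9,cv2.boundingRect(c)[1]+9],.0365)[0].round(3)) for c in blobs(bd[:160],20)])
go(.57,0,.3,np.pi)
E
```

```text
handle [array([573.6, -15.6,  99.2,  15.2,   1. ])]
tray [array([ 4.891e+02, -1.370e+01,  9.890e+01,  9.920e+01,  2.000e-01])]
col250 [(0, 121), (3, 123), (6, 119), (9, 120), (12, 115), (15, 121), (18, 118), (21, 118), (24, 115), (27, 118), (30, 117), (33, 115), (36, 116), (39, 112), (42, 115), (45, 113), (48, 115), (51, 116), (54, 114), (57, 114), (60, 89), (63, 107), (66, 5), (69, 5), (72, 70), (75, 73), (78, 77), (81, 77), (84, 77), (87, 77), (90, 77), (93, 73), (96, 76), (99, 76), (102, 75), (105, 76), (108, 76), (111, 78), (114, 75)]
row110 [(220, 137), (223, 139), (226, 139), (229, 134), (232, 74), (235, 6), (238, 14), (241, 86), (244, 116), (247, 116), (250, 115), (253, 115), (256, 115), (259, 115), (262, 115), (265, 114), (268, 114), (271, 114), (274, 114), (277, 115), (280, 114), (283, 114), (286, 115), (289, 114), (292, 115), (295, 115), (298, 112), (301, 63), (304, 62), (307, 67), (310, 48), (313, 15), (316, 6), (319, 16), (322, 100), (325, 136), (328, 141), (331, 135), (334, 135)]
beads [((489, 15, 29, 34), array([0.428, 0.206])), ((531, 31, 17, 19), array([0.442, 0.252])), ((520, 16, 17, 18), array([0.429, 0.237])), ((547, 15, 13, 19), array([0.428, 0.264]))]
go [0.51 1.7  0.26] twist 0.63
go [0.51 1.7  0.26] twist -179.37
tcp [ 0.5752 -0.017   0.3027] yaw -179.37 tilt 0.38 q7 1.63 F [0.2 0.7 2.7] t 39.65 w 0.0515
```

```bash
python3 -c "
from bench import r
print(r.hand_in())"
```

```text
the job is handed in; nothing more can be done
None
```

I handed the job in at about 40 s: all five beads are in the well, none on the bench, and the empty scoop is flat, open side up, in its tray and released. The final check was by image measurements, as the picture budget was spent.

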